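# Load a standing specimen into the compression tester and start it

### The job

Carry the blue tray, kept level so that the white specimen stays standing on it, onto the test machine's raised metal plate and let go of it there with the specimen standing right under the steel platen. Then press the yellow start pedal down to its stop, hold it there for half a second and let it spring back up. Do not grip the specimen itself or disturb the other things on the bench.

Things in the scene. Friction and masses are not known exactly. Their poses are not given: they have to be found in the camera images.
- tray: Blue open tray, 170 (its x) x 100 (its y) mm, floor 5 thick, walls 15 high and 4 thick, 0.2 to 0.4 kg. Origin: centre of its underside; z up. An upright orange grip fin stands on its floor in the half nearer the robot (-x). Its weight lies ahead of the fin, so grip firmly (80 N or more).
- tray_grip (a point): Point in the orange fin, at x = -47, y = 0, z = 58 mm of the tray's frame (axes as the tray's): a good place for the TCP. The fin is 16 thick in y (squeeze it across this), 44 long in x (tray x -69 to -25), its top 80 above the tray's underside.
- specimen: White plastic cylinder with a red band, 40 across, 60 high, about 0.1 kg, standing loose on the tray's floor near the tray's x = +30, y = 0. Origin: centre of its underside; z up. It topples if the tray is tipped or jerked. Not to be touched by the fingers.
- plate_centre (a point): Point on the top face of the machine's fixed metal plate, on the load axis, straight under the platen; 50 mm above the bench. Axes: z up, -x the open front (towards the robot), +y towards the column. Plate: x -145 to 135, y -105 to 105; a steel block 35 high stands on it at x 75 to 125, y 65 to 95. Under it a black bed, 30 high, x -160 to 160, y -125 to 275.
- platen (a point): Centre of the underside of the steel platen, 125 mm above the plate's face (axes as plate_centre). Platen 90 across, load cell above it 100 across. The tray with its standing specimen (65 high) passes under it when raised less than 60 over the plate.
- crosshead (a point): Centre of the underside of the black crosshead, on the load axis, 197 mm above the plate (axes as plate_centre). It reaches 75 to either side in x, from y = -75 to the column (x -75 to 75, y 135 to 255, 600 tall), 85 high. An upright gripper on the fin would hit it: a tool tilted some 25 to 45 degrees, leaning back towards -x, fits.
- pedal_pad (a point): Point on the top of the yellow pedal (142 long, 76 wide, 10 thick) near its free end: press here. The hinge is 120 mm away towards the base's +x, 26 above the bench, axis level along the base's y. The point is about 60 above the bench when up, 32 when fully down; it goes down 28 mm and 2 mm towards -x.
- pedal (a joint): Pedal angle: 0 up (spring holds it there), 0.24 rad at the stop. Pressing at the pad takes about 5 N to start and 10 to 11 N at the stop.
- pedal_base: Black base of the pedal, 170 x 100 mm, 12 thick, fixed to the bench. Origin: centre of its underside; its -x side faces the robot, the pedal's free end is there.
- bottle: Bystander, to be left alone: amber bottle, 60 across, 160 high mm; origin at its underside.
- caliper: Bystander, to be left alone: steel caliper lying flat, 200 long, 12 high mm; origin at its underside.
- panel: Bystander, to be left alone: white curved circuit panel lying flat, about 170 long, 6 thick mm; origin at its underside.
- weight: Bystander, to be left alone: steel knobbed calibration weight, 56 across, 78 high mm; origin at its underside.
- screwdriver: Bystander, to be left alone: screwdriver lying flat, under 35 high mm; origin at its underside.

How it is judged:
By the outcome, as a careful person would: the job done as asked, in the order asked, and still so for the second after the job is handed in, with the robot touching nothing.
It also fails if it takes over 51 s, if anything falls off the work surface, if the arm or the gripper's body presses on something with over 40 N, if the wrist force passes 120 N, or if a joint passes its speed limit or range.

### The arm

A 6-joint arm with a two-finger parallel gripper is mounted at the origin on the work surface. World frame = base frame: x ahead of the robot, y to its left, z up, the work surface at z = 0. Lengths are in mm, angles in rad, forces in N, time in s.
With the tool pointing down it reaches from about 300 to 750 mm from the base axis. Payload 8.5 kg.
Tool frame: the origin (TCP) lies between the finger pads, 19 mm behind the fingertips; this is the grasp point; z points along the fingers, y is the line along which they close (so a half turn about z gives the same grasp; the last joint's range is limited). The gripper opens to 88 mm and grips with 3 to 60 N. Pads are 18 mm wide; open, the fingers measure 123 mm over their backs; the gripper's body (75 mm by 187 mm) begins 45 mm behind the grasp point.
Start: joints at [-1.531, 0.381, 1.297, -0, 1.464, -0.215], TCP at [138.624, -532.226, 257.448] pointing down, gripper open.
Joint ranges: [-3.11, 3.11], [-0.89, 2.33], [0.22, 2.48], [-1.42, 4.56], [0.17, 2.85], [-2.88, 2.88]. Speed limits (rad/s): [2.39, 2.39, 3.14, 3.14, 3.14, 3.14].

### API

Orientations are given as a unit quaternion [x, y, z, w].
In Python, from rig import robot gives the robot as it stands.
- The arm moves only by the tool send_rows, never from a script. Its argument "increments" is a list of rows, each a list of 6 numbers: the shift along the tool's x, y, z in mm, then the turn, a rotation vector about the tool's x, y, z in rad. In form: [[tx, ty, tz, wx, wy, wz], ...]. A call has 1 to 5 rows; each row shifts and turns the commanded pose from where the row before left it, along the tool's axes as they then stand; what a row does not reach is not made up. A row lasts 1/12 s, in which the tool goes at most 41.7 mm and 7.16 degrees, less where a joint would pass 70% of its speed; a pose out of reach is approached as far as the arm can. A call is refused whole if a number of a shift passes 41.7 or a number of a turn 0.125, either way. A call with a gripper value outside its range is refused whole. "gripper" is the closure, from 0 (fully open) to 1 (shut), set as the call begins (left out, the last holds). The fingers move at their own pace and stop on an object; "newtons" is the grip in N (left out, the last holds). Time passes only in rows, so rows that do not move let the fingers close. It gives the time, the measured TCP pose, the force, the opening and the grip force at its end, in the units of the state.
- robot.get_obs(): the state, without advancing time (a new reading comes with each control period).
- robot.capture(name): name is "scene" or "side" or "wrist"; returns the picture (420x560x3 uint8, red, green, blue); there is no depth.
- robot.calibration(name): a dict with "K" (3x3 intrinsics, pixels), "D" ([k1, k2, p1, p2, k3] as OpenCV has them; the pictures are not rectified), "extrinsics" (4x4, takes a point from camera to world coordinates); the wrist camera has in their place "hand_eye" (4x4, takes a point from camera to tool coordinates, whose origin is the TCP and whose axes are the flange's). Camera axes: x right, y down, z forward; pixel columns grow to the right and rows downward; lengths in mm; the calibration is good to about 2 mm. A picture is of the moment at which its call begins: read the wrist's pose just before it. calibration takes no time and is no camera call.
- robot.sign_off(): hands the job in; it is judged then, once.
The state is a dict: "t": time; "joint_positions": joint angles; "qd": joint speeds; "joint_efforts": joint torques, N m; "tcp_pos": TCP position; "ee_rot": TCP orientation; "contact_force": force on the tool from outside, world axes, zero at the start; "ft_torque": the same for the moment, N m; "opening": opening from 0.0 (shut) to 1.0 (fully open); "gripper_force": force on a finger pad.
Only numpy, scipy, OpenCV 4.12 (cv2) and the standard library are available. Lean on these libraries where they do the work, as an engineer would, in place of code of your own. Each camera call takes 0.05 s, during which the arm holds its last target. There are 200 camera calls.

## Working session

There is one attempt and no reset: what is moved stays moved. The work goes in short steps, Python scripts to look and compute and a tool call to move; the robot and the scene stay as the last step left them, time stands still between calls to the robot, and variables do not carry over. Pictures are saved under pics/ and viewed, at most 10 in all, crops included, and the job is handed in when it is done.

Besides the shell and the picture viewer there is one more tool, called after "Emit:" in YAML: its name, and indented under it one key for each argument. send_rows: Moves the arm, as the interface text tells. Its arguments: {"type":"object","properties":{"increments":{"type":"array"},"gripper":{"type":"number"},"newtons":{"type":"number"}},"required":["increments"]}

```bash
mkdir -p pics; ls; python3 - <<'E'
from rig import robot
import cv2
for n in ("scene","side"):
    im=robot.capture(n); cv2.imwrite(f"pics/{n}0.png",im[:,:,::-1])
    c=robot.calibration(n); print(n,{k:__import__('numpy').round(v,3).tolist() for k,v in c.items()})
print(robot.get_obs())
print(robot.calibration("wrist"))
E
```

```text
pics
scene {'K': [[405.46, 0.0, 277.925], [0.0, 405.46, 205.937], [0.0, 0.0, 1.0]], 'D': [-0.098, 0.0, 0.0, 0.0, 0.0], 'extrinsics': [[-0.284, 0.595, -0.752, 1362.979], [0.959, 0.163, -0.234, 211.896], [-0.017, -0.787, -0.616, 805.893], [0.0, 0.0, 0.0, 1.0]]}
side {'K': [[467.304, 0.0, 284.331], [0.0, 467.304, 210.441], [0.0, 0.0, 1.0]], 'D': [0.017, 0.0, 0.0, 0.0, 0.0], 'extrinsics': [[0.984, -0.096, 0.152, 418.329], [-0.18, -0.515, 0.838, -983.113], [-0.002, -0.852, -0.524, 768.261], [0.0, 0.0, 0.0, 1.0]]}
{'t': 0.1, 'joint_positions': array([-1.53128905e+00,  3.81098001e-01,  1.29811880e+00, -4.32240024e-05,
        1.46357843e+00, -2.15322021e-01]), 'qd': array([-0.0009542 , -0.00065404, -0.00309635, -0.00051049,  0.00087622,
       -0.00211648]), 'joint_efforts': array([ 2.90607961e-03, -4.38652968e+01, -2.24911648e+01,  7.14419922e-02,
        3.42124107e-02, -7.64651872e-05]), 'tcp_pos': array([ 138.61164232, -532.0258337 ,  256.93825393]), 'ee_rot': array([ 9.91893254e-01,  1.27072462e-01,  3.13865059e-05, -6.00857662e-04]), 'contact_force': array([-0.62855076,  0.17071474,  0.09856476]), 'ft_torque': array([ 0.0132067 , -0.03072388, -0.0359174 ]), 'gripper_force': 0.0, 'opening': 0.993793533461388}
{'K': array([[301.51681715,   0.        , 278.60759543],
       [  0.        , 301.51681715, 206.88165874],
       [  0.        ,   0.        ,   1.        ]]), 'D': array([-0.03228773,  0.        ,  0.        ,  0.        ,  0.        ]), 'hand_eye': array([[ 1.18357255e-03, -9.55922638e-01, -2.93616262e-01,
         7.51355821e+01],
       [ 9.99998809e-01,  1.42223348e-03, -5.99333427e-04,
         8.70737145e-01],
       [ 9.90507267e-04, -2.93615203e-01,  9.55923183e-01,
        -1.26531550e+02],
       [ 0.00000000e+00,  0.00000000e+00,  0.00000000e+00,
         1.00000000e+00]])}
```

View pics/scene0.png

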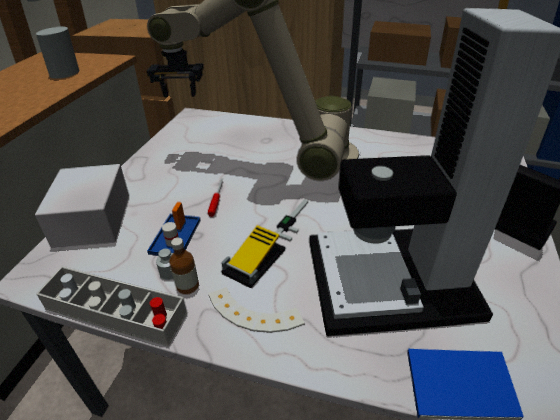

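View pics/side0.png

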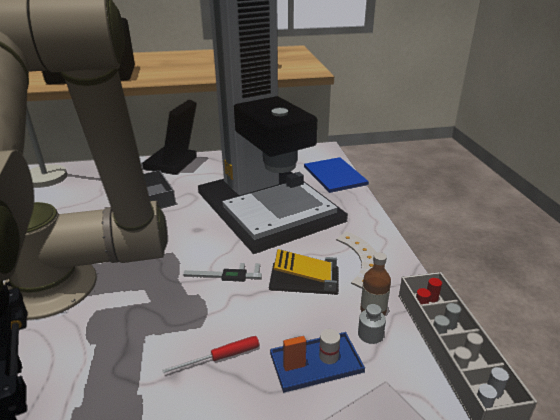

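Scene view: the tray is around (175,235), the pedal (255,250) and the plate (370,275). Side view: fin at (294,352), specimen (330,347), pedal (305,268), plate (285,210). I'll zoom in for corner pixels.

```bash
python3 - <<'E'
import cv2,numpy as np
s=cv2.imread("pics/side0.png");c=cv2.imread("pics/scene0.png")
def crop(im,x,y,w,h,k):
    o=cv2.resize(im[y:y+h,x:x+w],None,fx=k,fy=k,interpolation=cv2.INTER_CUBIC)
    o=cv2.convertScaleAbs(o,alpha=1.3,beta=10)
    for i in range(0,w,10):
        cv2.line(o,(i*k,0),(i*k,6 if i%50 else 14),(0,255,0),1)
        if i%20==0: cv2.putText(o,str(x+i),(i*k,18),0,.35,(0,255,0),1)
    for j in range(0,h,10):
        cv2.line(o,(0,j*k),(6,j*k),(0,255,0),1)
        if j%20==0: cv2.putText(o,str(y+j),(6,j*k+4),0,.35,(0,255,0),1)
    return o
a=np.hstack([crop(s,260,322,114,70,7)[:,:798]]);cv2.imwrite("pics/a.png",a)
b=np.vstack([np.hstack([crop(s,264,240,80,60,5),crop(c,210,218,80,70,5)[:300]]),np.hstack([crop(s,190,168,160,80,5)[:, :800]])[:300]])[:600]
cv2.imwrite("pics/b.png",b)
d=np.vstack([np.hstack([crop(c,140,195,66,75,4),crop(c,300,225,130,75,4)]),])
cv2.imwrite("pics/d.png",d)
print(a.shape,b.shape,d.shape)
E
```

```text
(490, 798, 3) (600, 800, 3) (300, 784, 3)
```

View pics/a.png

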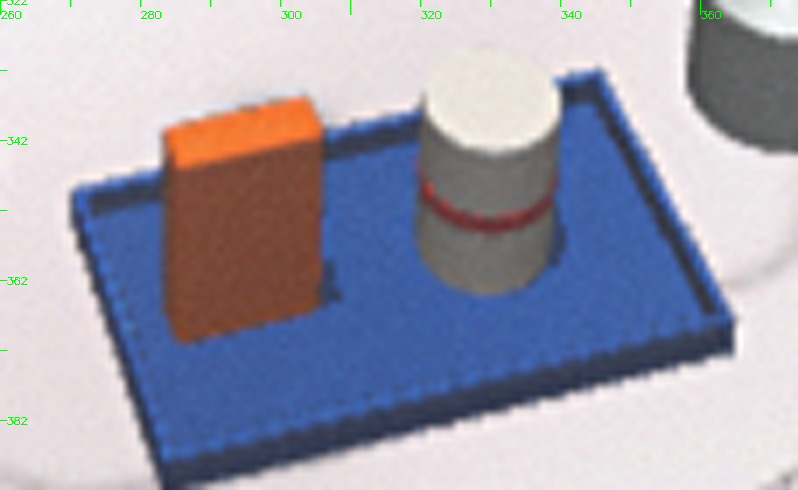

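View pics/b.png

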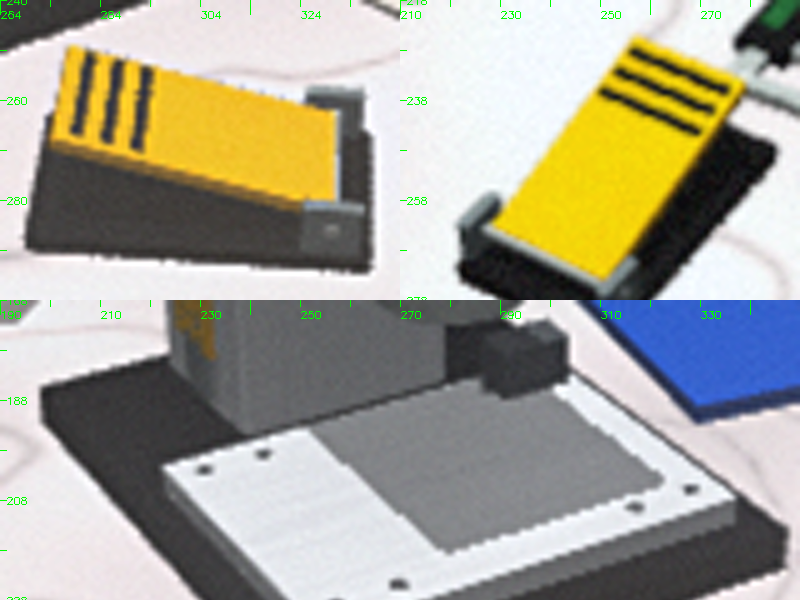

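View pics/d.png

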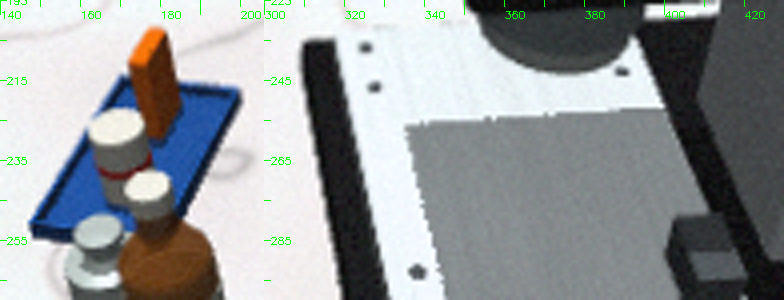

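Crops read: side tray corners at (270.4,349.1), (346.1,332.0), (364.7,367.7) and (283.3,387.7). The fin top runs (283.3,340.6) to (306,341.7), and the specimen top is centred at (330,336.3). One more crop is needed for the near plate corners.

```bash
python3 - <<'E'
import cv2,numpy as np
s=cv2.imread("pics/side0.png");c=cv2.imread("pics/scene0.png")
def crop(im,x,y,w,h,k):
    o=cv2.resize(im[y:y+h,x:x+w],None,fx=k,fy=k,interpolation=cv2.INTER_CUBIC)
    o=cv2.convertScaleAbs(o,alpha=1.3,beta=20)
    for i in range(0,w,10):
        cv2.line(o,(i*k,0),(i*k,6),(0,0,255),1); cv2.putText(o,str(x+i),(i*k,18),0,.35,(0,0,255),1)
    for j in range(0,h,10):
        cv2.line(o,(0,j*k),(6,j*k),(0,0,255),1); cv2.putText(o,str(y+j),(6,j*k+4),0,.35,(0,0,255),1)
    return o
L=[crop(s,235,205,80,60,5),crop(s,230,140,80,60,5),crop(c,305,225,80,60,5),crop(c,310,290,133,40,3)]
L[3]=cv2.copyMakeBorder(L[3],0,180,0,1,0)[:,:400]
cv2.imwrite("pics/e.png",np.vstack([np.hstack(L[:2]),np.hstack(L[2:])]))
E
```

```text
(no output)
```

View pics/e.png

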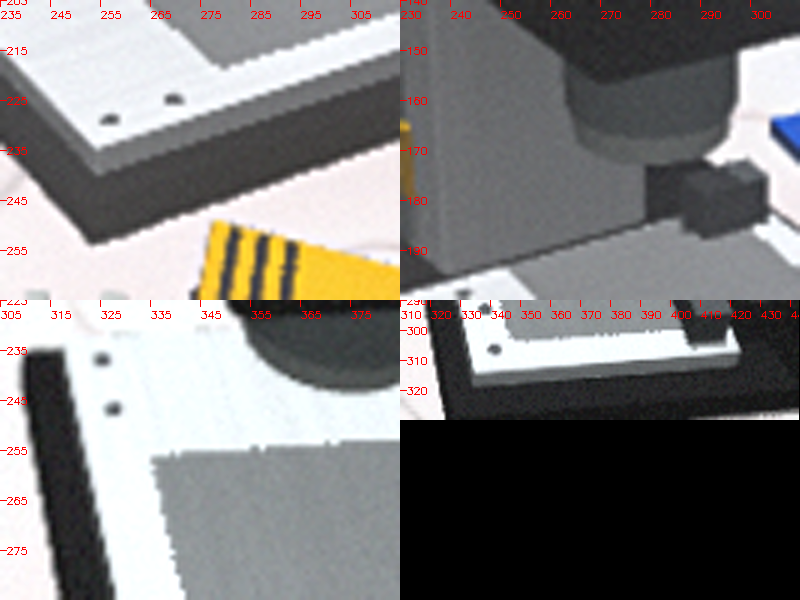

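The plate's near corners are at side (254,235) and scene (333.5,315) and (422.5,306.7). The platen underside is centred near side (280.5,165). Next I fit planar poses.

```bash
cat > h.py <<'E'
import numpy as np,cv2
from rig import robot
from scipy.optimize import least_squares
from scipy.spatial.transform import Rotation as R
C={n:robot.calibration(n) for n in("scene","side")}
def proj(n,P):
    c=C[n];T=np.linalg.inv(c["extrinsics"])
    return cv2.projectPoints(np.atleast_2d(P).astype(float),cv2.Rodrigues(T[:3,:3])[0],T[:3,3],c["K"],c["D"])[0][:,0]
def place(p,L):
    c,s=np.cos(p[2]),np.sin(p[2]);L=np.array(L,float)
    return np.c_[p[0]+c*L[:,0]-s*L[:,1],p[1]+s*L[:,0]+c*L[:,1],L[:,2]]
def fit(obs,p0):
    f=lambda p:np.concatenate([(proj(n,place(p,[l]))[0]-np.array(px)) for n,l,px in obs])
    r=least_squares(f,p0,loss="soft_l1",f_scale=1);print(np.round(r.x,3));print(np.round(r.fun.reshape(-1,2),1).tolist());return r.x
def tri(a,b):
    f=lambda P:np.r_[proj("side",P)[0]-a,proj("scene",P)[0]-b]
    r=least_squares(f,[500,0,50]);return r.x,r.fun
E
python3 - <<'E'
from h import *
S,c="side","scene"
for h in (15,20):
  W=[(-85,50,h),(85,50,h),(85,-50,h),(-85,-50,h)]
  o=[(S,w,p) for w,p in zip(W,[(270.4,349.1),(346.1,332),(364.7,367.7),(283.3,387.7)])]
  o+=[(S,(-85,-50,0),(283.6,391.7)),(S,(85,-50,0),(364.7,372.3))]
  o+=[(S,l,p) for l,p in zip([(-69,8,80),(-25,8,80),(-25,-8,80),(-69,-8,80),(-69,-8,5),(-25,-8,5)],[(283.3,340.6),(304,335.9),(306,341.7),(285.7,346),(286.1,370.9),(306,366)])]
  o+=[(c,(-85,50,h),(199.5,218)),(c,(-85,-50,h),(170.5,214.5))]
  t=fit(o,[450,-300,0.2])
# specimen
print("spec");sp=fit([(S,(0,0,65),(330,336.3)),(c,(0,0,65),(169,227))],[500,-300,0])
dx=sp[:2]-t[:2];print(np.cos(t[2])*dx[0]+np.sin(t[2])*dx[1],-np.sin(t[2])*dx[0]+np.cos(t[2])*dx[1])
print("plate");pl=fit([(S,(-145,105,50),(223,201)),(S,(-145,-105,50),(254,235)),(S,(135,-105,50),(337,208)),(S,(-160,-125,0),(253.6,253.8)),
 (c,(135,-105,50),(333.5,315)),(c,(135,105,50),(422.5,306.7)),(S,(0,0,175),(280.5,165)),(c,(-160,-125,30),(309.4,235.6))],[550,100,0.2])
print("pedal")
for a,b in [((277.6,249),(279.2,235)),((274,268.5),(257,225.6)),((331.6,262.4),(251,274.4)),((331,280),(229,263))]:
    P,r=tri(np.array(a),np.array(b));print(np.round(P,1),np.round(r,1))
E
```

```text
[ 599.205 -351.937   12.664]
[[-0.3, -0.8], [0.1, -0.6], [0.9, -0.1], [-0.1, -0.1], [-0.3, 1.1], [0.3, 0.3], [-0.4, -1.3], [0.5, -1.3], [1.0, -1.2], [-0.5, -0.6], [-0.9, 0.9], [0.2, 0.9], [-0.6, -2.3], [-1.5, -2.3]]
[ 598.89  -353.28    18.945]
[[-0.4, -2.0], [0.4, -1.7], [1.2, -1.2], [-0.2, -1.3], [-0.5, 1.6], [0.3, 1.0], [-0.5, -0.8], [0.5, -0.8], [1.0, -0.6], [-0.6, -0.1], [-1.0, 1.4], [0.2, 1.4], [-1.1, -3.7], [-2.0, -3.7]]
spec
[ 626.843 -343.894    0.   ]
[[0.1, -1.0], [-0.8, -1.6]]
28.718129874321697 6.690181273647499
plate
[6.25269e+02 2.10890e+02 3.53000e-01]
[[-0.5, -0.8], [0.4, -1.3], [1.0, -1.6], [-0.1, 0.3], [-0.1, -1.1], [0.4, 0.3], [0.2, 0.4], [-1.0, -1.5]]
pedal
[574.1 -31.2  59.2] [ 0.2  0.2  0.2 -0.2]
[ 552.2 -103.9   57.1] [-0.1 -0.1 -0.1  0.1]
[706.5 -69.4  27.6] [-0.2 -0.2 -0.2  0.2]
[ 686.  -138.4   29.5] [-0.2 -0.2 -0.2  0.2]
```

Fits agree to about 1–2 px:
- **Tray:** (599,-352), yaw 0.098.
- **Plate:** (625,211), yaw 0.353.
- **Pedal:** free end mid (563,-68), yaw about -0.287, heights near the stated values.

Next is a planner plus an obstacle check.

```bash
cat >> h.py <<'E'
def ori(psi,t):   # tool leaning back towards -psi by t, tool x forward/up
    z=[np.sin(t)*np.cos(psi),np.sin(t)*np.sin(psi),-np.cos(t)]
    x=[np.cos(t)*np.cos(psi),np.cos(t)*np.sin(psi),np.sin(t)]
    return R.from_matrix(np.c_[x,np.cross(z,x),z])
def plan(p1,R1,n,ramp=4,start=None):
    o=robot.get_obs();p0,R0=(o["tcp_pos"],R.from_quat(o["ee_rot"])) if start is None else start
    p1=np.array(p1,float)
    w=np.minimum(np.minimum(np.arange(1,n+1),np.arange(n,0,-1)),ramp).astype(float);s=np.r_[0,np.cumsum(w)/w.sum()]
    rv=(R0.inv()*R1).as_rotvec()
    rows=[]
    for a,b in zip(s[:-1],s[1:]):
        Ra=R0*R.from_rotvec(rv*a)
        rows.append(np.round(np.r_[Ra.inv().apply((p1-p0)*(b-a)),rv*(b-a)],[1,1,1,3,3,3] if False else 3).tolist())
    for i in range(0,n,5): print([[round(v,1) if k<3 else round(v,3) for k,v in enumerate(r)] for r in rows[i:i+5]])
    return p1,R1
def ray(n,px,z):
    c=C[n];u=cv2.undistortPoints(np.array([[px]],float),c["K"],c["D"])[0,0];T=c["extrinsics"]
    d=T[:3,:3]@[u[0],u[1],1];return T[:3,3]+d*(z-T[2,3])/d[2]
E
python3 - <<'E'
from h import *
for nm,a in dict(box1=("scene",(50,248),0),box2=("scene",(118,240),0),box3=("scene",(126,205),0),boxtop=("side",(388,384),100),bottle=("side",(375,312),0),weight=("side",(371,338),0),sd1=("side",(258,344),15),sd2=("side",(165,373),5),cal=("side",(222,274),5),panel=("side",(345,240),5)).items(): print(nm,np.round(ray(*a)))
psi,t=0.098,0.75
g=place([599.2,-352,psi],[(-47,0,58)])[0];Rg=ori(psi,t);pre=g-100*Rg.as_matrix()[:,2]+[0,0,20]
print(g,pre,Rg.as_quat(),ori(.254,0).as_quat())
plan(pre,Rg,25)
E
```

```text
box1 [ 754. -691.    0.]
box2 [ 664. -508.    0.]
box3 [ 508. -581.    0.]
boxtop [ 684. -500.  100.]
bottle [ 767. -234.    0.]
weight [ 731. -308.    0.]
sd1 [ 487. -294.   15.]
sd2 [ 296. -325.    5.]
cal [428. -37.   5.]
panel [780.  50.   5.]
[ 552.42551343 -356.59863087   58.        ] [ 484.58869847 -363.2680033   151.16888689] [ 0.92939077  0.04557663  0.36583291 -0.01794017] [0.99194633 0.12665888 0.         0.        ]
[[4.3, -0.9, 1.2, -0.001, 0.009, 0.002], [8.6, -1.7, 2.5, -0.001, 0.017, 0.003], [12.8, -2.7, 3.9, -0.002, 0.026, 0.005], [16.8, -3.6, 5.7, -0.003, 0.034, 0.007], [16.6, -3.8, 6.2, -0.003, 0.034, 0.007]]
[[16.4, -3.9, 6.8, -0.003, 0.034, 0.007], [16.1, -4.0, 7.3, -0.003, 0.034, 0.007], [15.8, -4.2, 7.9, -0.003, 0.034, 0.007], [15.5, -4.3, 8.4, -0.003, 0.034, 0.007], [15.2, -4.4, 8.9, -0.003, 0.034, 0.007]]
[[14.9, -4.5, 9.4, -0.003, 0.034, 0.007], [14.5, -4.7, 9.9, -0.003, 0.034, 0.007], [14.1, -4.8, 10.3, -0.003, 0.034, 0.007], [13.7, -4.9, 10.8, -0.003, 0.034, 0.007], [13.3, -5.0, 11.2, -0.003, 0.034, 0.007]]
[[12.9, -5.2, 11.7, -0.003, 0.034, 0.007], [12.5, -5.3, 12.1, -0.003, 0.034, 0.007], [12.0, -5.4, 12.5, -0.003, 0.034, 0.007], [11.5, -5.5, 12.9, -0.003, 0.034, 0.007], [11.0, -5.6, 13.3, -0.003, 0.034, 0.007]]
[[10.6, -5.7, 13.6, -0.003, 0.034, 0.007], [10.0, -5.8, 13.9, -0.003, 0.034, 0.007], [7.1, -4.5, 10.7, -0.002, 0.026, 0.005], [4.6, -3.0, 7.2, -0.001, 0.017, 0.003], [2.2, -1.5, 3.7, -0.001, 0.009, 0.002]]
```

Emit:
send_rows:
  increments:
    - [4.3, -0.9, 1.2, -0.001, 0.009, 0.002]
    - [8.6, -1.7, 2.5, -0.001, 0.017, 0.003]
    - [12.8, -2.7, 3.9, -0.002, 0.026, 0.005]
    - [16.8, -3.6, 5.7, -0.003, 0.034, 0.007]
    - [16.6, -3.8, 6.2, -0.003, 0.034, 0.007]
  gripper: 0

```text
t: 0.52
tcp_pos: [194.8, -504.7, 240.2]
ee_rot: [0.992, 0.114, 0.061, -0.003]
contact_force: [0.5, -0.4, 0.2]
opening: 0.998
gripper_force: 0.0
```

Emit:
send_rows:
  increments:
    - [16.4, -3.9, 6.8, -0.003, 0.034, 0.007]
    - [16.1, -4.0, 7.3, -0.003, 0.034, 0.007]
    - [15.8, -4.2, 7.9, -0.003, 0.034, 0.007]
    - [15.5, -4.3, 8.4, -0.003, 0.034, 0.007]
    - [15.2, -4.4, 8.9, -0.003, 0.034, 0.007]

```text
t: 0.93
tcp_pos: [273.6, -466.2, 216.2]
ee_rot: [0.985, 0.096, 0.146, -0.006]
contact_force: [0.2, -0.1, 0.8]
opening: 0.996
gripper_force: 0.0
```

Emit:
send_rows:
  increments:
    - [14.9, -4.5, 9.4, -0.003, 0.034, 0.007]
    - [14.5, -4.7, 9.9, -0.003, 0.034, 0.007]
    - [14.1, -4.8, 10.3, -0.003, 0.034, 0.007]
    - [13.7, -4.9, 10.8, -0.003, 0.034, 0.007]
    - [13.3, -5.0, 11.2, -0.003, 0.034, 0.007]

```text
t: 1.35
tcp_pos: [352.3, -428.2, 192.2]
ee_rot: [0.97, 0.077, 0.23, -0.01]
contact_force: [1.0, 0.6, -0.8]
opening: 0.998
gripper_force: 0.0
```

Emit:
send_rows:
  increments:
    - [12.9, -5.2, 11.7, -0.003, 0.034, 0.007]
    - [12.5, -5.3, 12.1, -0.003, 0.034, 0.007]
    - [12.0, -5.4, 12.5, -0.003, 0.034, 0.007]
    - [11.5, -5.5, 12.9, -0.003, 0.034, 0.007]
    - [11.0, -5.6, 13.3, -0.003, 0.034, 0.007]

```text
t: 1.77
tcp_pos: [431.0, -390.2, 168.1]
ee_rot: [0.948, 0.057, 0.311, -0.013]
contact_force: [0.1, -0.2, -0.4]
opening: 1.001
gripper_force: 0.0
```

Emit:
send_rows:
  increments:
    - [10.6, -5.7, 13.6, -0.003, 0.034, 0.007]
    - [10.0, -5.8, 13.9, -0.003, 0.034, 0.007]
    - [7.1, -4.5, 10.7, -0.002, 0.026, 0.005]
    - [4.6, -3.0, 7.2, -0.001, 0.017, 0.003]
    - [2.2, -1.5, 3.7, -0.001, 0.009, 0.002]

```text
t: 2.18
tcp_pos: [486.0, -363.4, 150.9]
ee_rot: [0.929, 0.044, 0.367, -0.016]
contact_force: [0.4, -0.1, -0.3]
opening: 0.996
gripper_force: 0.0
```

```bash
cat >> h.py <<'E'
def wcam():
    o=robot.get_obs();T=np.eye(4);T[:3,:3]=R.from_quat(o["ee_rot"]).as_matrix();T[:3,3]=o["tcp_pos"]
    c=robot.calibration("wrist");C["wrist"]={"K":c["K"],"D":c["D"],"extrinsics":T@c["hand_eye"]}
    np.save("w.npy",C["wrist"]["extrinsics"]);return robot.capture("wrist")
def wload():
    c=robot.calibration("wrist");C["wrist"]={"K":c["K"],"D":c["D"],"extrinsics":np.load("w.npy")}
E
python3 - <<'E'
from h import *
im=wcam();cv2.imwrite("pics/w1.png",cv2.resize(im[:,:,::-1],None,fx=1.4,fy=1.4))
E
```

```text
(no output)
```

View pics/w1.png

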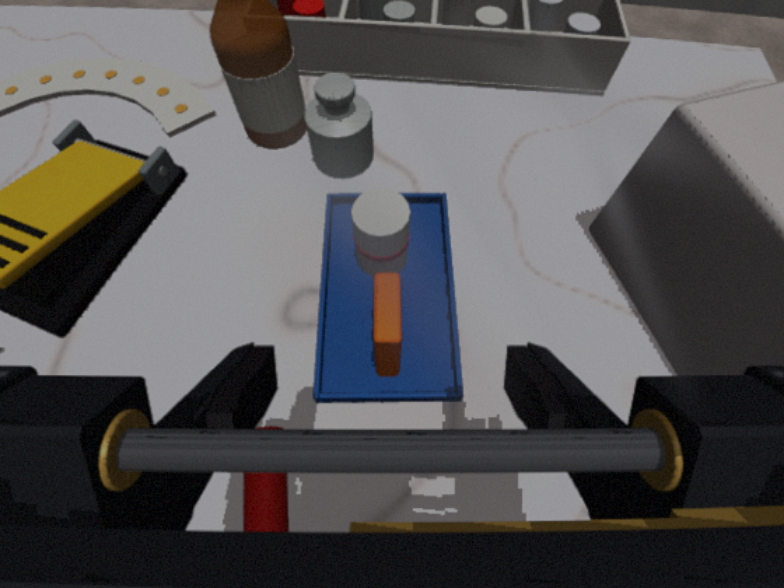

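The wrist view shows the tray squarely ahead. Rim corners (in 1.4× pixels) are (327,194), (446,194) far and (315,398), (462,398) near. The fin top is at (374–401, 274–337) and the specimen top is centred at (381,214), left of the fin line.

```bash
python3 - <<'E'
from h import *
wload();k=1.4;W="wrist"
o=[(W,l,np.array(p)/k) for l,p in [((85,50,15),(327,194)),((85,-50,15),(446,194)),((-85,50,0),(315,399)),((-85,-50,0),(462,399)),
 ((-25,8,80),(375,274)),((-25,-8,80),(400,274)),((-69,-8,80),(401,337)),((-69,8,80),(374,337)),((-69,8,5),(377,374)),((-69,-8,5),(398,374))]]
t=fit(o,[599,-352,.098])
sp=fit([(W,(0,0,65),np.array((381,214))/k),(W,(0,0,65),np.array((381,214))/k)],[627,-344,0])
d=sp[:2]-t[:2];c,s=np.cos(t[2]),np.sin(t[2]);print("spec in tray",c*d[0]+s*d[1],-s*d[0]+c*d[1])
E
```

```text
[ 5.97808e+02 -3.51789e+02  1.02000e-01]
[[0.0, -2.7], [0.4, -3.1], [0.6, 0.6], [-1.2, -0.2], [-1.2, -4.9], [0.6, -5.0], [1.0, 1.2], [-1.0, 1.4], [-0.4, 0.6], [1.0, 0.5]]
[ 621.033 -345.528    0.   ]
[[-0.0, -0.0], [-0.0, -0.0]]
spec in tray 23.742070338255246 3.8600308016772766
```

```bash
python3 - <<'E'
from h import *
psi=0.1;g=place([598.5,-352,psi],[(-47,0,58)])[0];print(g)
plan(g,ori(psi,.75),15)
E
```

```text
[ 551.73480423 -356.69217058   58.        ]
[[-0.3, -0.0, 2.4, 0.0, -0.0, -0.0], [-0.6, -0.0, 4.7, 0.0, -0.0, -0.0], [-1.0, -0.0, 7.1, 0.0, -0.0, -0.0], [-1.3, -0.1, 9.4, 0.001, -0.0, -0.0], [-1.3, -0.1, 9.4, 0.001, -0.0, -0.0]]
[[-1.3, -0.0, 9.4, 0.001, -0.0, -0.0], [-1.3, -0.0, 9.4, 0.001, -0.0, -0.0], [-1.3, -0.0, 9.4, 0.001, -0.0, -0.0], [-1.3, -0.0, 9.4, 0.001, -0.0, -0.0], [-1.3, -0.0, 9.4, 0.001, -0.0, -0.0]]
[[-1.3, -0.0, 9.4, 0.001, -0.0, -0.0], [-1.2, -0.0, 9.4, 0.001, -0.0, -0.0], [-0.9, -0.0, 7.1, 0.0, -0.0, -0.0], [-0.6, -0.0, 4.7, 0.0, -0.0, -0.0], [-0.3, -0.0, 2.4, 0.0, -0.0, -0.0]]
```

Emit:
send_rows:
  increments:
    - [-0.3, 0, 2.4, 0, 0, 0]
    - [-0.6, 0, 4.7, 0, 0, 0]
    - [-1.0, 0, 7.1, 0, 0, 0]
    - [-1.3, -0.1, 9.4, 0.001, 0, 0]
    - [-1.3, -0.1, 9.4, 0.001, 0, 0]

```text
t: 2.65
tcp_pos: [504.7, -363.0, 123.7]
ee_rot: [0.929, 0.044, 0.367, -0.016]
contact_force: [-0.3, 0.6, -0.1]
opening: 1.001
gripper_force: 0.0
```

Emit:
send_rows:
  increments:
    - [-1.3, 0, 9.4, 0.001, 0, 0]
    - [-1.3, 0, 9.4, 0.001, 0, 0]
    - [-1.3, 0, 9.4, 0.001, 0, 0]
    - [-1.3, 0, 9.4, 0.001, 0, 0]
    - [-1.3, 0, 9.4, 0.001, 0, 0]

```text
t: 3.07
tcp_pos: [532.2, -360.2, 84.7]
ee_rot: [0.929, 0.045, 0.367, -0.018]
contact_force: [0.1, 0.4, -0.0]
opening: 1.0
gripper_force: 0.0
```

Emit:
send_rows:
  increments:
    - [-1.3, 0, 9.4, 0.001, 0, 0]
    - [-1.2, 0, 9.4, 0.001, 0, 0]
    - [-0.9, 0, 7.1, 0, 0, 0]
    - [-0.6, 0, 4.7, 0, 0, 0]
    - [-0.3, 0, 2.4, 0, 0, 0]

```text
t: 3.48
tcp_pos: [551.3, -358.2, 57.9]
ee_rot: [0.929, 0.045, 0.367, -0.019]
contact_force: [-0.9, -1.3, -0.6]
opening: 1.004
gripper_force: 0.0
```

Emit:
send_rows:
  increments:
    - [0, 0, 0, 0, 0, 0]
    - [0, 0, 0, 0, 0, 0]
    - [0, 0, 0, 0, 0, 0]
    - [0, 0, 0, 0, 0, 0]
    - [0, 0, 0, 0, 0, 0]
  gripper: 0.6
  newtons: 10

```text
t: 3.9
tcp_pos: [550.8, -358.5, 58.9]
ee_rot: [0.929, 0.045, 0.367, -0.019]
contact_force: [0.2, -0.9, 0.5]
opening: 0.642
gripper_force: 0.0
```

Emit:
send_rows:
  increments:
    - [0, -0.9, 0, 0, 0, 0]
    - [0, -0.9, 0, 0, 0, 0]
    - [0, 0, 0, 0, 0, 0]
    - [0, 0, 0, 0, 0, 0]
    - [0, 0, 0, 0, 0, 0]
  gripper: 1
  newtons: 10

```text
t: 4.32
tcp_pos: [550.7, -356.5, 58.6]
ee_rot: [0.929, 0.045, 0.367, -0.019]
contact_force: [-0.4, -0.7, -0.5]
opening: 0.269
gripper_force: 0.0
```

Emit:
send_rows:
  increments:
    - [0, 0, 0, 0, 0, 0]
    - [0, 0, 0, 0, 0, 0]
    - [0, 0, 0, 0, 0, 0]
    - [0, 0, 0, 0, 0, 0]

```text
t: 4.65
tcp_pos: [550.7, -356.4, 58.6]
ee_rot: [0.929, 0.046, 0.367, -0.019]
contact_force: [-0.6, 1.1, 0.5]
opening: 0.182
gripper_force: 10.0
```

Emit:
send_rows:
  increments:
    - [0, 0, 0, 0, 0, 0]
    - [0, 0, 0, 0, 0, 0]
    - [0, 0, 0, 0, 0, 0]
    - [0, 0, 0, 0, 0, 0]
  newtons: 80

```text
t: 4.98
tcp_pos: [550.7, -356.4, 58.6]
ee_rot: [0.929, 0.045, 0.367, -0.019]
contact_force: [-1.1, 1.7, 0.6]
opening: 0.177
gripper_force: 60.0
```

The gripper caps at 60 N, below the 80 N the notes ask for. I'll lift a little and check for slip by comparing wrist images, where the tray should stay fixed in the hand view.

```bash
cat >> h.py <<'E'
def slip(save=False):
    im=cv2.cvtColor(wcam(),cv2.COLOR_RGB2HSV)
    def feats(h):
        out={}
        b=((h[...,0]>100)&(h[...,0]<130)&(h[...,1]>120)).astype(np.uint8)
        n,l,st,ce=cv2.connectedComponentsWithStats(b);i=1+np.argmax(st[1:,4]);out["blue"]=(st[i],ce[i].round(1))
        b=((h[...,0]>5)&(h[...,0]<14)&(h[...,1]>170)).astype(np.uint8)
        n,l,st,ce=cv2.connectedComponentsWithStats(b);i=1+np.argmax(st[1:,4]);out["fin"]=(st[i],ce[i].round(1))
        b=((h[...,2]>130)&(h[...,1]<40)).astype(np.uint8)*0
        r=(((h[...,0]<5)|(h[...,0]>172))&(h[...,1]>90)).astype(np.uint8)
        n,l,st,ce=cv2.connectedComponentsWithStats(r);out["red"]=[(st[i].tolist(),ce[i].round(1).tolist()) for i in range(1,n) if st[i,4]>8]
        return out
    for k,v in feats(im).items(): print(k,v)
    return im
E
python3 - <<'E'
from h import *
slip()
E
```

```text
blue (array([  201,   128,   156,   143, 10320], dtype=int32), array([279.9, 209.4]))
fin (array([ 259,  225,   41,   82, 1113], dtype=int32), array([277.8, 256.6]))
red [([286, 174, 17, 23, 41], [295.7, 187.0]), ([243, 181, 40, 21, 117], [259.6, 194.6]), ([272, 224, 18, 1, 18], [280.5, 224.0])]
```

Emit:
send_rows:
  increments:
    - [0.7, 0, -0.7, 0, 0, 0]
    - [1.4, 0, -1.5, 0, 0, 0]
    - [2.0, 0, -2.2, 0, 0, 0]
    - [1.4, 0, -1.5, 0, 0, 0]
    - [0.7, 0, -0.7, 0, 0, 0]

```text
t: 5.45
tcp_pos: [550.7, -356.8, 67.9]
ee_rot: [0.929, 0.045, 0.367, -0.019]
contact_force: [0.7, 0.1, -4.1]
opening: 0.176
gripper_force: 60.0
```

```bash
python3 - <<'E'
from h import *
slip();o=robot.get_obs();print(o["tcp_pos"],o["contact_force"],o["ft_torque"],o["gripper_force"])
E
```

```text
blue (array([  201,   129,   156,   142, 10295], dtype=int32), array([279.8, 209.4]))
fin (array([ 259,  225,   40,   82, 1121], dtype=int32), array([278.1, 256.7]))
red [([285, 175, 18, 23, 45], [295.2, 188.1]), ([244, 183, 28, 20, 91], [257.0, 194.7]), ([273, 197, 11, 3, 23], [277.8, 198.0]), ([272, 224, 18, 1, 18], [280.5, 224.0]), ([261, 231, 1, 11, 11], [261.0, 236.0])]
[ 550.7882172  -356.7598516    68.01687643] [ 0.28508087  0.80219014 -3.84208223] [-0.04767522  0.82896651  0.03521255] 59.978609047830105
```

The grip holds: no measurable pitch, and a load of about 4 N. Planning the transport now.

```bash
python3 - <<'E'
from h import *
o=robot.get_obs();R0=R.from_quat(o["ee_rot"])
print(np.arctan2(*R0.as_matrix()[[1,0],2]),np.arccos(-R0.as_matrix()[2,2]))
Rd=R.from_rotvec([0,0,.253])*R0
s=plan([470,-290,150],R0,15,5)
print();plan([458,146,130],Rd,33,6,start=s)
E
```

```text
0.10032116502263691 0.7521055807126429
[[0.0, -1.4, -2.0, 0.0, 0.0, 0.0], [0.1, -2.7, -4.0, 0.0, 0.0, 0.0], [0.1, -4.1, -6.0, 0.0, 0.0, 0.0], [0.1, -5.4, -8.0, 0.0, 0.0, 0.0], [0.2, -6.8, -10.0, 0.0, 0.0, 0.0]]
[[0.2, -6.8, -10.0, 0.0, 0.0, 0.0], [0.2, -6.8, -10.0, 0.0, 0.0, 0.0], [0.2, -6.8, -10.0, 0.0, 0.0, 0.0], [0.2, -6.8, -10.0, 0.0, 0.0, 0.0], [0.2, -6.8, -10.0, 0.0, 0.0, 0.0]]
[[0.2, -6.8, -10.0, 0.0, 0.0, 0.0], [0.1, -5.4, -8.0, 0.0, 0.0, 0.0], [0.1, -4.1, -6.0, 0.0, 0.0, 0.0], [0.1, -2.7, -4.0, 0.0, 0.0, 0.0], [0.0, -1.4, -2.0, 0.0, 0.0, 0.0]]

[[0.1, -2.6, 0.2, 0.001, -0.0, -0.001], [0.1, -5.2, 0.4, 0.002, -0.0, -0.002], [0.2, -7.8, 0.7, 0.003, -0.0, -0.003], [0.3, -10.4, 0.9, 0.004, -0.0, -0.004], [0.4, -12.9, 1.2, 0.005, -0.0, -0.005]]
[[0.6, -15.5, 1.5, 0.006, -0.0, -0.007], [0.7, -15.5, 1.6, 0.006, -0.0, -0.007], [0.8, -15.5, 1.7, 0.006, -0.0, -0.007], [0.9, -15.5, 1.8, 0.006, -0.0, -0.007], [1.0, -15.4, 1.9, 0.006, -0.0, -0.007]]
[[1.1, -15.4, 2.0, 0.006, -0.0, -0.007], [1.2, -15.4, 2.1, 0.006, -0.0, -0.007], [1.3, -15.4, 2.2, 0.006, -0.0, -0.007], [1.4, -15.4, 2.3, 0.006, -0.0, -0.007], [1.5, -15.3, 2.4, 0.006, -0.0, -0.007]]
[[1.6, -15.3, 2.5, 0.006, -0.0, -0.007], [1.7, -15.3, 2.6, 0.006, -0.0, -0.007], [1.8, -15.3, 2.7, 0.006, -0.0, -0.007], [1.9, -15.2, 2.8, 0.006, -0.0, -0.007], [2.0, -15.2, 2.9, 0.006, -0.0, -0.007]]
[[2.1, -15.2, 3.0, 0.006, -0.0, -0.007], [2.2, -15.1, 3.1, 0.006, -0.0, -0.007], [2.3, -15.1, 3.1, 0.006, -0.0, -0.007], [2.4, -15.1, 3.2, 0.006, -0.0, -0.007], [2.5, -15.0, 3.3, 0.006, -0.0, -0.007]]
[[2.6, -15.0, 3.4, 0.006, -0.0, -0.007], [2.7, -15.0, 3.5, 0.006, -0.0, -0.007], [2.8, -14.9, 3.6, 0.006, -0.0, -0.007], [2.4, -12.4, 3.1, 0.005, -0.0, -0.005], [2.0, -9.9, 2.5, 0.004, -0.0, -0.004]]
[[1.5, -7.4, 1.9, 0.003, -0.0, -0.003], [1.0, -4.9, 1.3, 0.002, -0.0, -0.002], [0.5, -2.5, 0.7, 0.001, -0.0, -0.001]]
```

Emit:
send_rows:
  increments:
    - [0.0, -1.4, -2.0, 0, 0, 0]
    - [0.1, -2.7, -4.0, 0, 0, 0]
    - [0.1, -4.1, -6.0, 0, 0, 0]
    - [0.1, -5.4, -8.0, 0, 0, 0]
    - [0.2, -6.8, -10.0, 0, 0, 0]

```text
t: 5.92
tcp_pos: [528.1, -337.8, 90.4]
ee_rot: [0.929, 0.045, 0.367, -0.019]
contact_force: [-0.7, 0.5, -5.0]
opening: 0.176
gripper_force: 60.0
```

Emit:
send_rows:
  increments:
    - [0.2, -6.8, -10.0, 0, 0, 0]
    - [0.2, -6.8, -10.0, 0, 0, 0]
    - [0.2, -6.8, -10.0, 0, 0, 0]
    - [0.2, -6.8, -10.0, 0, 0, 0]
    - [0.2, -6.8, -10.0, 0, 0, 0]

```text
t: 6.33
tcp_pos: [491.3, -307.2, 128.1]
ee_rot: [0.929, 0.045, 0.367, -0.019]
contact_force: [0.4, -0.4, -3.5]
opening: 0.174
gripper_force: 60.0
```

Emit:
send_rows:
  increments:
    - [0.2, -6.8, -10.0, 0, 0, 0]
    - [0.1, -5.4, -8.0, 0, 0, 0]
    - [0.1, -4.1, -6.0, 0, 0, 0]
    - [0.1, -2.7, -4.0, 0, 0, 0]
    - [0.0, -1.4, -2.0, 0, 0, 0]

```text
t: 6.75
tcp_pos: [469.8, -289.4, 150.0]
ee_rot: [0.929, 0.045, 0.367, -0.019]
contact_force: [0.0, -0.6, -4.4]
opening: 0.177
gripper_force: 60.0
```

Emit:
send_rows:
  increments:
    - [0.1, -2.6, 0.2, 0.0011, 0, -0.0011]
    - [0.1, -5.2, 0.4, 0.0021, 0, -0.0023]
    - [0.2, -7.8, 0.7, 0.0031, 0, -0.0034]
    - [0.3, -10.4, 0.9, 0.0042, 0, -0.0045]
    - [0.4, -12.9, 1.2, 0.0053, 0, -0.0057]

```text
t: 7.17
tcp_pos: [469.0, -249.6, 147.6]
ee_rot: [0.928, 0.056, 0.366, -0.024]
contact_force: [-0.9, 0.2, -3.8]
opening: 0.175
gripper_force: 60.0
```

Emit:
send_rows:
  increments:
    - [0.6, -15.5, 1.5, 0.0063, 0, -0.0068]
    - [0.7, -15.5, 1.6, 0.0063, 0, -0.0068]
    - [0.8, -15.5, 1.7, 0.0063, 0, -0.0068]
    - [0.9, -15.5, 1.8, 0.0063, 0, -0.0068]
    - [1.0, -15.4, 1.9, 0.0063, 0, -0.0068]

```text
t: 7.58
tcp_pos: [466.7, -170.8, 144.6]
ee_rot: [0.927, 0.078, 0.366, -0.032]
contact_force: [0.1, 0.2, -4.3]
opening: 0.18
gripper_force: 60.0
```

Emit:
send_rows:
  increments:
    - [1.1, -15.4, 2.0, 0.0063, 0, -0.0068]
    - [1.2, -15.4, 2.1, 0.0063, 0, -0.0068]
    - [1.3, -15.4, 2.2, 0.0063, 0, -0.0068]
    - [1.4, -15.4, 2.3, 0.0063, 0, -0.0068]
    - [1.5, -15.3, 2.4, 0.0063, 0, -0.0068]

```text
t: 8.0
tcp_pos: [464.3, -93.2, 141.1]
ee_rot: [0.925, 0.1, 0.365, -0.04]
contact_force: [0.0, -0.2, -4.4]
opening: 0.174
gripper_force: 60.0
```

Emit:
send_rows:
  increments:
    - [1.6, -15.3, 2.5, 0.0063, 0, -0.0068]
    - [1.7, -15.3, 2.6, 0.0063, 0, -0.0068]
    - [1.8, -15.3, 2.7, 0.0063, 0, -0.0068]
    - [1.9, -15.2, 2.8, 0.0063, 0, -0.0068]
    - [2.0, -15.2, 2.9, 0.0063, 0, -0.0068]

```text
t: 8.42
tcp_pos: [461.9, -15.4, 137.5]
ee_rot: [0.922, 0.121, 0.364, -0.049]
contact_force: [0.4, 0.2, -4.4]
opening: 0.176
gripper_force: 60.0
```

Emit:
send_rows:
  increments:
    - [2.1, -15.2, 3.0, 0.0063, 0, -0.0068]
    - [2.2, -15.1, 3.1, 0.0063, 0, -0.0068]
    - [2.3, -15.1, 3.1, 0.0063, 0, -0.0068]
    - [2.4, -15.1, 3.2, 0.0063, 0, -0.0068]
    - [2.5, -15.0, 3.3, 0.0063, 0, -0.0068]

```text
t: 8.83
tcp_pos: [459.3, 62.3, 134.0]
ee_rot: [0.919, 0.142, 0.363, -0.057]
contact_force: [0.4, -0.5, -3.7]
opening: 0.179
gripper_force: 60.0
```

Emit:
send_rows:
  increments:
    - [2.6, -15.0, 3.4, 0.0063, 0, -0.0068]
    - [2.7, -15.0, 3.5, 0.0063, 0, -0.0068]
    - [2.8, -14.9, 3.6, 0.0063, 0, -0.0068]
    - [2.4, -12.4, 3.1, 0.0053, 0, -0.0057]
    - [2.0, -9.9, 2.5, 0.0042, 0, -0.0045]

```text
t: 9.25
tcp_pos: [456.7, 132.6, 130.8]
ee_rot: [0.916, 0.162, 0.361, -0.065]
contact_force: [0.8, -0.3, -4.1]
opening: 0.176
gripper_force: 60.0
```

Emit:
send_rows:
  increments:
    - [1.5, -7.4, 1.9, 0.0031, 0, -0.0034]
    - [1.0, -4.9, 1.3, 0.0021, 0, -0.0023]
    - [0.5, -2.5, 0.7, 0.0011, 0, -0.0011]

```text
t: 9.5
tcp_pos: [456.7, 147.4, 130.1]
ee_rot: [0.915, 0.166, 0.361, -0.066]
contact_force: [-0.2, 1.0, -3.8]
opening: 0.174
gripper_force: 60.0
```

```bash
python3 - <<'E'
from h import *
im=slip();o=robot.get_obs();print(o["tcp_pos"],o["contact_force"])
R0=R.from_quat(o["ee_rot"]);print(np.arctan2(*R0.as_matrix()[[1,0],2]),np.arccos(-R0.as_matrix()[2,2]))
M=cv2.cvtColor(robot.capture("side"),cv2.COLOR_RGB2BGR);cv2.imwrite("pics/s2.png",M)
cv2.imwrite("pics/m2.png",np.hstack([cv2.resize(cv2.cvtColor(wload() or im,cv2.COLOR_HSV2BGR),(400,300)),cv2.resize(M[120:330,140:420],(400,300))]))
E
```

```text
blue (array([  201,   129,   157,   141, 10347], dtype=int32), array([279.7, 209.1]))
fin (array([ 259,  225,   40,   82, 1147], dtype=int32), array([278.2, 256.3]))
red [([295, 175, 8, 16, 25], [299.0, 184.0]), ([243, 181, 51, 21, 132], [264.3, 194.6]), ([268, 224, 22, 1, 22], [278.5, 224.0]), ([261, 231, 1, 10, 10], [261.0, 235.5])]
[456.7709609  147.27759661 130.11477955] [-0.43843262 -0.28957395 -3.46851382]
0.3603913614017001 0.7522812656865027
```

View pics/m2.png

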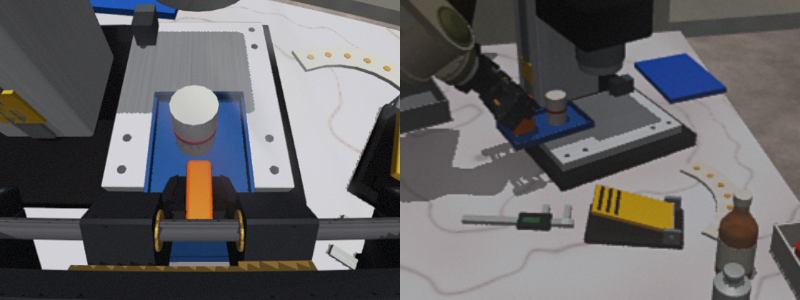

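The wrist view shows the specimen upright on the tray and the plate straight ahead. The side view agrees, and there is no slip so far. I'll go in under the platen at about 17 mm above the plate.

```bash
python3 - <<'E'
from h import *
plan([555.1,180.1,126],R.from_quat(robot.get_obs()["ee_rot"]),15,4)
E
```

```text
[[1.5, 0.1, 1.5, 0.0, 0.0, 0.0], [3.0, 0.1, 3.1, 0.0, 0.0, 0.0], [4.5, 0.2, 4.6, 0.0, 0.0, 0.0], [6.1, 0.3, 6.2, 0.0, 0.0, 0.0], [6.1, 0.3, 6.2, 0.0, 0.0, 0.0]]
[[6.1, 0.3, 6.2, 0.0, 0.0, 0.0], [6.1, 0.3, 6.2, 0.0, 0.0, 0.0], [6.1, 0.3, 6.2, 0.0, 0.0, 0.0], [6.1, 0.3, 6.2, 0.0, 0.0, 0.0], [6.1, 0.3, 6.2, 0.0, 0.0, 0.0]]
[[6.1, 0.3, 6.2, 0.0, 0.0, 0.0], [6.1, 0.3, 6.2, 0.0, 0.0, 0.0], [4.5, 0.2, 4.6, 0.0, 0.0, 0.0], [3.0, 0.1, 3.1, 0.0, 0.0, 0.0], [1.5, 0.1, 1.5, 0.0, 0.0, 0.0]]
```

Emit:
send_rows:
  increments:
    - [1.5, 0.1, 1.5, 0, 0, 0]
    - [3.0, 0.1, 3.1, 0, 0, 0]
    - [4.5, 0.2, 4.6, 0, 0, 0]
    - [6.1, 0.3, 6.2, 0, 0, 0]
    - [6.1, 0.3, 6.2, 0, 0, 0]

```text
t: 10.02
tcp_pos: [486.6, 156.0, 128.9]
ee_rot: [0.915, 0.165, 0.362, -0.066]
contact_force: [0.2, -0.4, -3.9]
opening: 0.178
gripper_force: 60.0
```

Emit:
send_rows:
  increments:
    - [6.1, 0.3, 6.2, 0, 0, 0]
    - [6.1, 0.3, 6.2, 0, 0, 0]
    - [6.1, 0.3, 6.2, 0, 0, 0]
    - [6.1, 0.3, 6.2, 0, 0, 0]
    - [6.1, 0.3, 6.2, 0, 0, 0]

```text
t: 10.43
tcp_pos: [527.8, 169.9, 127.0]
ee_rot: [0.915, 0.165, 0.361, -0.066]
contact_force: [-0.5, 0.7, -4.4]
opening: 0.179
gripper_force: 60.0
```

Emit:
send_rows:
  increments:
    - [6.1, 0.3, 6.2, 0, 0, 0]
    - [6.1, 0.3, 6.2, 0, 0, 0]
    - [4.5, 0.2, 4.6, 0, 0, 0]
    - [3.0, 0.1, 3.1, 0, 0, 0]
    - [1.5, 0.1, 1.5, 0, 0, 0]

```text
t: 10.85
tcp_pos: [556.5, 179.6, 125.6]
ee_rot: [0.915, 0.165, 0.361, -0.066]
contact_force: [-0.4, 0.8, -3.7]
opening: 0.177
gripper_force: 60.0
```

```bash
python3 - <<'E'
from h import *
im=slip();o=robot.get_obs();print(o["tcp_pos"],o["contact_force"])
S=robot.capture("side")[:,:,::-1];Q=robot.capture("scene")[:,:,::-1]
def crop(im,x,y,w,h,k):
    o=cv2.resize(im[y:y+h,x:x+w],None,fx=k,fy=k,interpolation=cv2.INTER_CUBIC);o=cv2.convertScaleAbs(o,alpha=1.3,beta=25)
    for i in range(0,w,10): cv2.putText(o,str(x+i),(i*k,10),0,.3,(0,0,255),1);cv2.line(o,(i*k,0),(i*k,4),(0,0,255),1)
    for j in range(0,h,10): cv2.putText(o,str(y+j),(0,j*k+4),0,.3,(0,0,255),1)
    return o
cv2.imwrite("pics/m3.png",np.vstack([np.hstack([crop(S,240,145,80,60,5),crop(Q,330,210,80,60,5)]),np.hstack([cv2.resize(cv2.cvtColor(im,cv2.COLOR_HSV2BGR),(400,300)),crop(Q,300,170,160,120,2)[:300] if 0 else cv2.resize(Q,(400,300))])]))
E
```

```text
blue (array([ 201,  168,   86,  102, 4107], dtype=int32), array([229. , 221.4]))
fin (array([ 259,  225,   40,   82, 1232], dtype=int32), array([277.7, 252.8]))
red [([243, 175, 60, 28, 286], [272.9, 195.0]), ([267, 224, 24, 1, 24], [278.5, 224.0])]
[556.45982412 179.6355442  125.67548118] [ 0.31053342  0.52672576 -5.09065634]
```

View pics/m3.png

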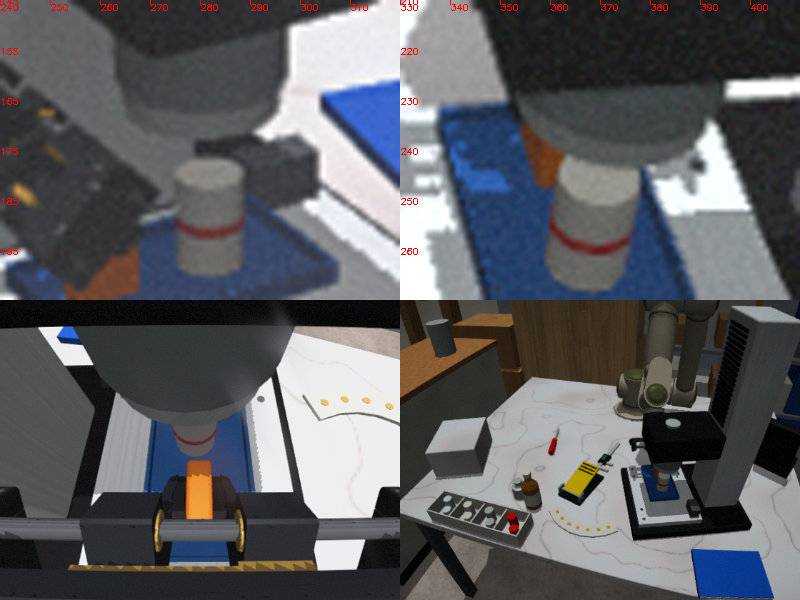

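Under the platen the specimen is standing. In the side view it spans u 275–288.8 with its bottom at 200, against platen 265–296.4 with its bottom at 173. In the scene view it spans 360–378 with its bottom at 267.6, against platen 353–393 with its bottom at 243. Next is the relative offset.

```bash
python3 - <<'E'
from h import *
a=np.linspace(0,2*np.pi,73)
def circ(n,p,z,r): return proj(n,np.c_[p[0]+r*np.cos(a),p[1]+r*np.sin(a),np.full(73,z)])
def solve(f,p0,nm):
    r=least_squares(f,p0);print(nm,r.x.round(1),r.fun.round(1));return r.x
def fp(p,z=175,r=45):
    s=circ("side",p,z,r);q=circ("scene",p,z,r)
    return np.r_[s[:,0].min()-264.8,s[:,0].max()-296.4,s[:,1].max()-173,q[:,0].min()-353,q[:,0].max()-393,q[:,1].max()-243]
def fs(p,zb=72):
    s=circ("side",p,zb,20);st=circ("side",p,zb+60,20);q=circ("scene",p,zb,20);qt=circ("scene",p,zb+60,20)
    return np.r_[s[:,0].min()-275,s[:,0].max()-288.6,s[:,1].max()-200,st[:,0].min()-275,st[:,0].max()-288.8,st[:,1].min()-176,q[:,0].min()-359.4,q[:,0].max()-375.6,q[:,1].max()-267.6,qt[:,0].min()-360,qt[:,0].max()-378]
P=solve(fp,[625,210],"platen");S=solve(fs,[625,210],"spec");d=P-S[:2];print("need",d)
R0=R.from_quat(robot.get_obs()["ee_rot"]);print("tool",R0.inv().apply([*d,0]), "down 10:",R0.inv().apply([0,0,-10]))
E
```

```text
platen [624.3 213. ] [-0.2 -0.5 -0.8  0.4 -0.9  0.7]
spec [627.9 211.6] [ 0.1 -0.2 -0.3 -0.2 -0.3 -0.6 -0.9 -1.   0.5  1.2 -0. ]
need [-3.58379059  1.42817118]
tool [-2.08817684 -2.59344855 -1.94853021] down 10: [-6.83189352  0.01436607  7.30239855]
```

Emit:
send_rows:
  increments:
    - [-0.7, -0.9, -0.6, 0, 0, 0]
    - [-1.4, -1.7, -1.3, 0, 0, 0]
    - [-0.7, 0, 0.7, 0, 0, 0]
    - [-1.4, 0, 1.5, 0, 0, 0]
    - [-2.0, 0, 2.2, 0, 0, 0]

```text
t: 11.42
tcp_pos: [552.0, 181.2, 119.9]
ee_rot: [0.915, 0.166, 0.362, -0.066]
contact_force: [0.9, 0.4, -3.7]
opening: 0.178
gripper_force: 60.0
```

Emit:
send_rows:
  increments:
    - [-2.0, 0, 2.2, 0, 0, 0]
    - [-1.7, 0, 1.8, 0, 0, 0]
    - [-1.4, 0, 1.5, 0, 0, 0]
    - [-0.7, 0, 0.7, 0, 0, 0]
    - [-0.3, 0, 0.4, 0, 0, 0]

```text
t: 11.83
tcp_pos: [552.0, 181.2, 110.6]
ee_rot: [0.915, 0.165, 0.361, -0.066]
contact_force: [0.5, -0.7, -3.5]
opening: 0.175
gripper_force: 60.0
```

Emit:
send_rows:
  increments:
    - [-0.3, 0, 0.4, 0, 0, 0]
    - [0, 0, 0, 0, 0, 0]

```text
t: 12.0
tcp_pos: [552.2, 181.3, 110.3]
ee_rot: [0.915, 0.165, 0.361, -0.066]
contact_force: [0.1, 0.2, -3.9]
opening: 0.175
gripper_force: 60.0
```

Emit:
send_rows:
  increments:
    - [-0.3, 0, 0.4, 0, 0, 0]
    - [-0.3, 0, 0.4, 0, 0, 0]

```text
t: 12.17
tcp_pos: [552.4, 181.3, 109.4]
ee_rot: [0.915, 0.165, 0.362, -0.066]
contact_force: [-0.1, -0.5, -4.1]
opening: 0.178
gripper_force: 60.0
```

Emit:
send_rows:
  increments:
    - [-0.3, 0, 0.4, 0, 0, 0]
    - [-0.3, 0, 0.3, 0, 0, 0]
    - [0, 0, 0, 0, 0, 0]

```text
t: 12.42
tcp_pos: [552.4, 181.3, 108.6]
ee_rot: [0.915, 0.165, 0.362, -0.066]
contact_force: [-0.8, -1.2, -0.4]
opening: 0.173
gripper_force: 60.0
```

The load has dropped from 4 N to about 0 N at the expected height, so the tray is down. Releasing gently.

Emit:
send_rows:
  increments:
    - [0, 0, 0, 0, 0, 0]
    - [0, 0, 0, 0, 0, 0]
    - [0, 0, 0, 0, 0, 0]
  newtons: 10

```text
t: 12.67
tcp_pos: [552.4, 181.4, 108.6]
ee_rot: [0.915, 0.166, 0.362, -0.066]
contact_force: [-2.0, 0.4, -0.7]
opening: 0.177
gripper_force: 10.0
```

Emit:
send_rows:
  increments:
    - [0, 0, 0, 0, 0, 0]
    - [0, 0, 0, 0, 0, 0]
    - [0, 0, 0, 0, 0, 0]
    - [0, 0, 0, 0, 0, 0]
    - [0, 0, 0, 0, 0, 0]
  gripper: 0.5

```text
t: 13.08
tcp_pos: [552.5, 181.3, 108.5]
ee_rot: [0.915, 0.165, 0.362, -0.066]
contact_force: [0.1, 0.6, 0.7]
opening: 0.496
gripper_force: 0.0
```

```bash
python3 - <<'E'
from h import *
o=robot.get_obs();print(o["tcp_pos"],o["contact_force"],o["opening"],o["joint_positions"].round(2))
im=slip();S=robot.capture("side")[:,:,::-1];Q=robot.capture("scene")[:,:,::-1]
def crop(im,x,y,w,h,k):
    o=cv2.resize(im[y:y+h,x:x+w],None,fx=k,fy=k,interpolation=cv2.INTER_CUBIC);o=cv2.convertScaleAbs(o,alpha=1.3,beta=25)
    for i in range(0,w,10): cv2.putText(o,str(x+i),(i*k,10),0,.3,(0,0,255),1);cv2.line(o,(i*k,0),(i*k,4),(0,0,255),1)
    for j in range(0,h,10): cv2.putText(o,str(y+j),(0,j*k+4),0,.3,(0,0,255),1)
    return o
cv2.imwrite("pics/m4.png",np.vstack([np.hstack([crop(S,240,150,80,60,5),crop(Q,330,220,80,60,5)]),np.hstack([cv2.resize(cv2.cvtColor(im,cv2.COLOR_HSV2BGR),(400,300)),cv2.resize(S[180:330,220:420],(400,300))])]))
E
```

```text
[552.45342955 181.30914661 108.46374215] [0.13716636 0.64827668 0.6837135 ] 0.4960525827855827 [ 0.02  0.48  1.93  1.52  0.23 -0.2 ]
blue (array([ 202,  132,   80,  175, 5575], dtype=int32), array([234.3, 223.4]))
fin (array([260, 225,  38,  82, 844], dtype=int32), array([277.3, 254.1]))
red [([244, 171, 60, 32, 269], [274.1, 194.6]), ([267, 224, 23, 1, 23], [278.0, 224.0]), ([260, 266, 1, 10, 10], [260.0, 270.5])]
```

View pics/m4.png

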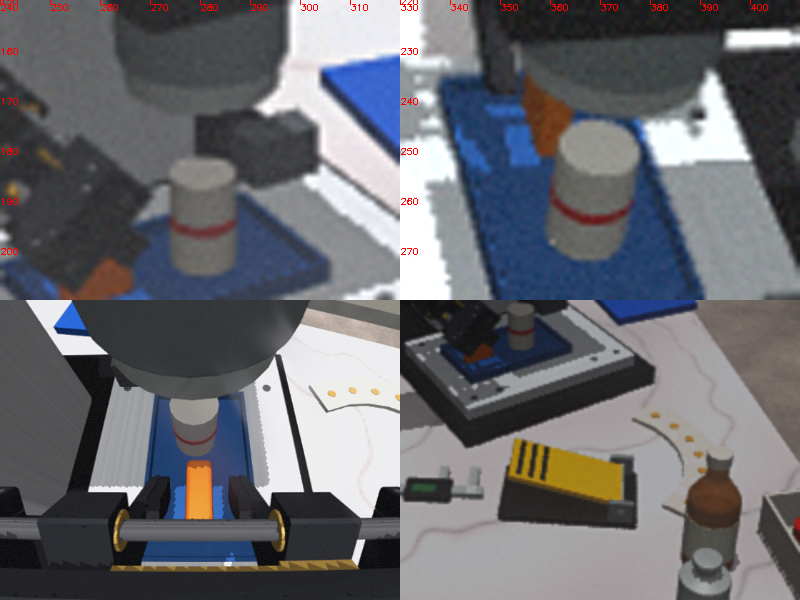

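The tray is released with the specimen standing. In the side view it spans u 274–287.2 with its bottom at 205.2; in the scene view it spans 359.4–376 with its bottom at 272. Checking the offset and planning the exit.

```bash
python3 - <<'E'
from h import *
a=np.linspace(0,2*np.pi,73)
def circ(n,p,z,r): return proj(n,np.c_[p[0]+r*np.cos(a),p[1]+r*np.sin(a),np.full(73,z)])
def fs(p,zb=55):
    s=circ("side",p,zb,20);st=circ("side",p,zb+60,20);q=circ("scene",p,zb,20);qt=circ("scene",p,zb+60,20)
    return np.r_[s[:,0].min()-274,s[:,0].max()-287.2,s[:,1].max()-205.2,st[:,0].min()-274,st[:,0].max()-287.2,st[:,1].min()-181.4,q[:,0].min()-359.4,q[:,0].max()-376,q[:,1].max()-272,qt[:,0].min()-361.4,qt[:,0].max()-378]
r=least_squares(fs,[625,210]);print(r.x,r.fun.round(1))
o=robot.get_obs();R0=R.from_quat(o["ee_rot"]);zt=R0.as_matrix()[:,2]
p=o["tcp_pos"]
s=plan(p-110*zt,R0,12,4)
w=p-110*zt;print(w)
# pedal press pose: tool down, psi=-.287
psi=-.287;pad=np.array([563.2,-67.6])+17*np.array([np.cos(psi),np.sin(psi)]);print(pad)
s2=plan([400,60,230],ori(0.0,.35),15,4,start=s)
print();plan([pad[0],pad[1],60+19+25],ori(-.15,0.0),18,4,start=s2)
E
```

```text
[624.58220901 214.20601257] [-0.1  0.  -0.9 -0.3  0.  -1.3 -0.4 -1.1  0.1  0.3  0.2]
[[0.0, -0.0, -3.1, 0.0, 0.0, 0.0], [0.0, -0.0, -6.1, 0.0, 0.0, 0.0], [0.0, -0.0, -9.2, 0.0, 0.0, 0.0], [0.0, -0.0, -12.2, 0.0, 0.0, 0.0], [0.0, -0.0, -12.2, 0.0, 0.0, 0.0]]
[[0.0, -0.0, -12.2, 0.0, 0.0, 0.0], [0.0, -0.0, -12.2, 0.0, 0.0, 0.0], [0.0, -0.0, -12.2, 0.0, 0.0, 0.0], [0.0, -0.0, -12.2, 0.0, 0.0, 0.0], [0.0, -0.0, -9.2, 0.0, 0.0, 0.0]]
[[0.0, -0.0, -6.1, 0.0, 0.0, 0.0], [0.0, -0.0, -3.1, 0.0, 0.0, 0.0]]
[482.00642652 154.8569098  188.69362885]
[579.50465612 -72.41229559]
[[-1.1, 1.3, -2.2, -0.004, -0.008, 0.006], [-2.2, 2.5, -4.4, -0.008, -0.017, 0.013], [-3.3, 3.9, -6.5, -0.012, -0.025, 0.019], [-4.6, 5.4, -8.4, -0.016, -0.033, 0.026], [-4.7, 5.6, -8.2, -0.016, -0.033, 0.026]]
[[-4.8, 5.9, -8.0, -0.016, -0.033, 0.026], [-4.9, 6.1, -7.7, -0.016, -0.033, 0.026], [-5.0, 6.4, -7.4, -0.016, -0.033, 0.026], [-5.1, 6.6, -7.2, -0.016, -0.033, 0.026], [-5.2, 6.9, -6.9, -0.016, -0.033, 0.026]]
[[-5.2, 7.1, -6.6, -0.016, -0.033, 0.026], [-5.2, 7.3, -6.3, -0.016, -0.033, 0.026], [-3.9, 5.7, -4.5, -0.012, -0.025, 0.019], [-2.6, 3.9, -2.9, -0.008, -0.017, 0.013], [-1.3, 2.0, -1.4, -0.004, -0.008, 0.006]]

[[2.1, 2.2, 3.0, -0.0, -0.006, 0.002], [4.2, 4.4, 6.0, -0.001, -0.012, 0.005], [6.5, 6.6, 8.9, -0.001, -0.017, 0.007], [8.9, 8.7, 11.7, -0.002, -0.023, 0.01], [9.3, 8.6, 11.5, -0.002, -0.023, 0.01]]
[[9.6, 8.4, 11.3, -0.002, -0.023, 0.01], [10.0, 8.3, 11.1, -0.002, -0.023, 0.01], [10.3, 8.2, 10.9, -0.002, -0.023, 0.01], [10.6, 8.1, 10.7, -0.002, -0.023, 0.01], [10.9, 8.0, 10.4, -0.002, -0.023, 0.01]]
[[11.3, 7.8, 10.2, -0.002, -0.023, 0.01], [11.6, 7.7, 9.9, -0.002, -0.023, 0.01], [11.9, 7.6, 9.7, -0.002, -0.023, 0.01], [12.2, 7.4, 9.4, -0.002, -0.023, 0.01], [12.5, 7.3, 9.1, -0.002, -0.023, 0.01]]
[[9.6, 5.4, 6.6, -0.001, -0.017, 0.007], [6.5, 3.5, 4.3, -0.001, -0.012, 0.005], [3.3, 1.7, 2.1, -0.0, -0.006, 0.002]]
```

The specimen is within about 1.2 mm of the load axis. Retracting along the tool axis.

Emit:
send_rows:
  increments:
    - [0, 0, -3.1, 0, 0, 0]
    - [0, 0, -6.1, 0, 0, 0]
    - [0, 0, -9.2, 0, 0, 0]
    - [0, 0, -12.2, 0, 0, 0]
    - [0, 0, -12.2, 0, 0, 0]

```text
t: 13.65
tcp_pos: [524.5, 170.9, 139.9]
ee_rot: [0.915, 0.166, 0.361, -0.066]
contact_force: [0.5, 0.9, 0.1]
opening: 0.499
gripper_force: 0.0
```

Emit:
send_rows:
  increments:
    - [0, 0, -12.2, 0, 0, 0]
    - [0, 0, -12.2, 0, 0, 0]
    - [0, 0, -12.2, 0, 0, 0]
    - [0, 0, -12.2, 0, 0, 0]
    - [0, 0, -9.2, 0, 0, 0]

```text
t: 14.07
tcp_pos: [487.1, 156.9, 182.7]
ee_rot: [0.915, 0.165, 0.362, -0.066]
contact_force: [0.7, -0.2, 0.4]
opening: 0.5
gripper_force: 0.0
```

Emit:
send_rows:
  increments:
    - [0, 0, -6.1, 0, 0, 0]
    - [0, 0, -3.1, 0, 0, 0]
  gripper: 1

```text
t: 14.23
tcp_pos: [481.4, 154.7, 189.4]
ee_rot: [0.915, 0.165, 0.362, -0.066]
contact_force: [-0.2, -0.0, -0.3]
opening: 0.373
gripper_force: 0.0
```

Emit:
send_rows:
  increments:
    - [-1.1, 1.3, -2.2, -0.004, -0.008, 0.006]
    - [-2.2, 2.5, -4.4, -0.008, -0.017, 0.013]
    - [-3.3, 3.9, -6.5, -0.012, -0.025, 0.019]
    - [-4.6, 5.4, -8.4, -0.016, -0.033, 0.026]
    - [-4.7, 5.6, -8.2, -0.016, -0.033, 0.026]

```text
t: 14.65
tcp_pos: [457.5, 126.7, 200.6]
ee_rot: [0.943, 0.117, 0.308, -0.046]
contact_force: [-0.4, 0.3, -0.4]
opening: 0.005
gripper_force: 0.0
```

Emit:
send_rows:
  increments:
    - [-4.8, 5.9, -8.0, -0.016, -0.033, 0.026]
    - [-4.9, 6.1, -7.7, -0.016, -0.033, 0.026]
    - [-5.0, 6.4, -7.4, -0.016, -0.033, 0.026]
    - [-5.1, 6.6, -7.2, -0.016, -0.033, 0.026]
    - [-5.2, 6.9, -6.9, -0.016, -0.033, 0.026]

```text
t: 15.07
tcp_pos: [423.2, 87.3, 218.1]
ee_rot: [0.972, 0.046, 0.23, -0.019]
contact_force: [0.5, 0.4, -0.4]
opening: 0.003
gripper_force: 0.0
```

```bash
python3 - <<'E'
from h import *
o=robot.get_obs();print(o["t"],o["tcp_pos"],o["contact_force"],o["opening"],o["joint_positions"].round(2));M=R.from_quat(o["ee_rot"]).as_matrix();print(M.round(2))
s2=plan([410,30,220],ori(0.0,.3),10,3)
print();plan([579.5,-72.4,60+19+25],ori(-.1,0.0),18,4,start=s2)
E
```

```text
15.0667 [423.22372984  87.26853076 218.14206097] [ 0.5181479   0.42018012 -0.40140778] 0.0030855531818417535 [-0.14  0.06  1.95  0.19  0.69  1.22]
[[ 0.89  0.1   0.45]
 [ 0.08 -0.99  0.06]
 [ 0.45 -0.02 -0.89]]
[[-0.7, 2.3, -0.5, -0.002, -0.007, 0.004], [-1.3, 4.6, -0.9, -0.004, -0.014, 0.007], [-1.9, 7.0, -1.3, -0.006, -0.021, 0.011], [-1.9, 7.0, -1.2, -0.006, -0.021, 0.011], [-1.8, 7.0, -1.1, -0.006, -0.021, 0.011]]
[[-1.7, 7.1, -1.0, -0.006, -0.021, 0.011], [-1.7, 7.1, -0.9, -0.006, -0.021, 0.011], [-1.6, 7.1, -0.9, -0.006, -0.021, 0.011], [-1.0, 4.8, -0.5, -0.004, -0.014, 0.007], [-0.5, 2.4, -0.2, -0.002, -0.007, 0.004]]

[[2.1, 1.7, 2.7, -0.0, -0.005, 0.002], [4.3, 3.4, 5.3, -0.0, -0.01, 0.003], [6.5, 5.1, 8.0, -0.001, -0.015, 0.005], [8.9, 6.7, 10.5, -0.001, -0.02, 0.007], [9.1, 6.7, 10.3, -0.001, -0.02, 0.007]]
[[9.4, 6.6, 10.1, -0.001, -0.02, 0.007], [9.6, 6.5, 9.9, -0.001, -0.02, 0.007], [9.9, 6.4, 9.8, -0.001, -0.02, 0.007], [10.1, 6.4, 9.6, -0.001, -0.02, 0.007], [10.3, 6.3, 9.4, -0.001, -0.02, 0.007]]
[[10.6, 6.2, 9.2, -0.001, -0.02, 0.007], [10.8, 6.1, 9.0, -0.001, -0.02, 0.007], [11.0, 6.0, 8.7, -0.001, -0.02, 0.007], [11.2, 6.0, 8.5, -0.001, -0.02, 0.007], [11.4, 5.9, 8.3, -0.001, -0.02, 0.007]]
[[8.7, 4.3, 6.1, -0.001, -0.015, 0.005], [5.9, 2.9, 4.0, -0.0, -0.01, 0.003], [3.0, 1.4, 1.9, -0.0, -0.005, 0.002]]
```

Emit:
send_rows:
  increments:
    - [-0.7, 2.3, -0.5, -0.002, -0.007, 0.004]
    - [-1.3, 4.6, -0.9, -0.004, -0.014, 0.007]
    - [-1.9, 7.0, -1.3, -0.006, -0.021, 0.011]
    - [-1.9, 7.0, -1.2, -0.006, -0.021, 0.011]
    - [-1.8, 7.0, -1.1, -0.006, -0.021, 0.011]

```text
t: 15.48
tcp_pos: [417.0, 58.9, 218.5]
ee_rot: [0.982, 0.024, 0.189, -0.011]
contact_force: [-0.1, 0.0, 0.8]
opening: 0.008
gripper_force: 0.0
```

Emit:
send_rows:
  increments:
    - [-1.7, 7.1, -1.0, -0.006, -0.021, 0.011]
    - [-1.7, 7.1, -0.9, -0.006, -0.021, 0.011]
    - [-1.6, 7.1, -0.9, -0.006, -0.021, 0.011]
    - [-1.0, 4.8, -0.5, -0.004, -0.014, 0.007]
    - [-0.5, 2.4, -0.2, -0.002, -0.007, 0.004]

```text
t: 15.9
tcp_pos: [410.8, 30.0, 219.5]
ee_rot: [0.989, 0.0, 0.148, -0.002]
contact_force: [-1.0, 0.3, 0.2]
opening: 0.005
gripper_force: 0.0
```

Emit:
send_rows:
  increments:
    - [2.1, 1.7, 2.7, 0, -0.005, 0.002]
    - [4.3, 3.4, 5.3, 0, -0.01, 0.003]
    - [6.5, 5.1, 8.0, -0.001, -0.015, 0.005]
    - [8.9, 6.7, 10.5, -0.001, -0.02, 0.007]
    - [9.1, 6.7, 10.3, -0.001, -0.02, 0.007]

```text
t: 16.32
tcp_pos: [450.9, 6.5, 191.8]
ee_rot: [0.993, -0.012, 0.114, -0.003]
contact_force: [-0.0, -0.4, 0.5]
opening: 0.005
gripper_force: 0.0
```

Emit:
send_rows:
  increments:
    - [9.4, 6.6, 10.1, -0.001, -0.02, 0.007]
    - [9.6, 6.5, 9.9, -0.001, -0.02, 0.007]
    - [9.9, 6.4, 9.8, -0.001, -0.02, 0.007]
    - [10.1, 6.4, 9.6, -0.001, -0.02, 0.007]
    - [10.3, 6.3, 9.4, -0.001, -0.02, 0.007]

```text
t: 16.73
tcp_pos: [507.4, -27.6, 152.3]
ee_rot: [0.998, -0.029, 0.063, -0.003]
contact_force: [-0.4, -0.1, 0.9]
opening: 0.005
gripper_force: 0.0
```

Emit:
send_rows:
  increments:
    - [10.6, 6.2, 9.2, -0.001, -0.02, 0.007]
    - [10.8, 6.1, 9.0, -0.001, -0.02, 0.007]
    - [11.0, 6.0, 8.7, -0.001, -0.02, 0.007]
    - [11.2, 6.0, 8.5, -0.001, -0.02, 0.007]
    - [11.4, 5.9, 8.3, -0.001, -0.02, 0.007]

```text
t: 17.15
tcp_pos: [563.7, -61.6, 113.2]
ee_rot: [0.999, -0.047, 0.013, -0.003]
contact_force: [0.2, -0.3, 0.5]
opening: -0.001
gripper_force: 0.0
```

Emit:
send_rows:
  increments:
    - [8.7, 4.3, 6.1, -0.001, -0.015, 0.005]
    - [5.9, 2.9, 4.0, 0, -0.01, 0.003]
    - [3.0, 1.4, 1.9, 0, -0.005, 0.002]

```text
t: 17.4
tcp_pos: [580.4, -71.9, 101.4]
ee_rot: [0.999, -0.052, -0.002, -0.003]
contact_force: [-0.5, -0.3, -0.5]
opening: 0.003
gripper_force: 0.0
```

```bash
python3 - <<'E'
from h import *
o=robot.get_obs();print(o["t"],o["tcp_pos"],o["joint_positions"].round(2));M=R.from_quat(o["ee_rot"]).as_matrix();print(M.round(3))
im=wcam();S=robot.capture("side")
cv2.imwrite("pics/m5.png",np.hstack([cv2.resize(im,(400,300)),cv2.resize(S[180:330,220:420],(400,300))])[:,:,::-1])
E
```

```text
17.4 [580.3925778  -71.85224068 101.42918984] [-0.33  0.59  1.42  0.01  1.14  1.34]
[[ 0.995 -0.103 -0.003]
 [-0.103 -0.995  0.006]
 [-0.004 -0.006 -1.   ]]
```

View pics/m5.png

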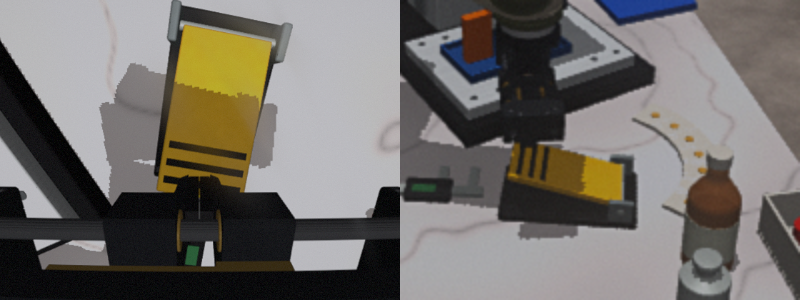

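The closed fingertips are over the striped free end of the pedal. That was my last picture; I'll press by force and height now.

Emit:
send_rows:
  increments:
    - [0, 0, 3, 0, 0, 0]
    - [0, 0, 5, 0, 0, 0]
    - [0, 0, 5, 0, 0, 0]
    - [0, 0, 3, 0, 0, 0]
    - [0, 0, 2, 0, 0, 0]

```text
t: 17.92
tcp_pos: [579.4, -71.3, 84.3]
ee_rot: [0.999, -0.052, -0.001, -0.003]
contact_force: [-0.4, 0.4, -0.2]
opening: 0.007
gripper_force: 0.0
```

Emit:
send_rows:
  increments:
    - [0, 0, 2, 0, 0, 0]
    - [0, 0, 2, 0, 0, 0]
    - [0, 0, 2, 0, 0, 0]
    - [-0.2, 0, 2, 0, 0, 0]
    - [-0.2, 0, 2, 0, 0, 0]

```text
t: 18.33
tcp_pos: [579.2, -71.3, 75.1]
ee_rot: [0.999, -0.052, -0.001, -0.003]
contact_force: [-2.4, 0.9, 5.9]
opening: 0.006
gripper_force: 2.6
```

Emit:
send_rows:
  increments:
    - [-0.2, 0, 3, 0, 0, 0]
    - [-0.2, 0, 3, 0, 0, 0]
    - [-0.2, 0, 3, 0, 0, 0]
    - [-0.2, 0, 3, 0, 0, 0]

```text
t: 18.67
tcp_pos: [577.9, -71.0, 63.1]
ee_rot: [0.999, -0.052, -0.001, -0.003]
contact_force: [-4.0, 1.3, 8.1]
opening: 0.004
gripper_force: 3.6
```

Emit:
send_rows:
  increments:
    - [-0.2, 0, 3, 0, 0, 0]
    - [-0.2, 0, 3, 0, 0, 0]
    - [-0.1, 0, 2, 0, 0, 0]

```text
t: 18.92
tcp_pos: [577.1, -70.7, 54.9]
ee_rot: [0.999, -0.051, -0.002, -0.003]
contact_force: [-4.8, 1.1, 8.7]
opening: 0.009
gripper_force: 4.2
```

Emit:
send_rows:
  increments:
    - [-0.1, 0, 1, 0, 0, 0]
    - [0, 0, 1, 0, 0, 0]

```text
t: 19.08
tcp_pos: [577.0, -70.7, 53.1]
ee_rot: [0.999, -0.051, -0.002, -0.003]
contact_force: [-6.4, 1.9, 8.9]
opening: 0.004
gripper_force: 4.4
```

Emit:
send_rows:
  increments:
    - [0, 0, 1, 0, 0, 0]
    - [0, 0, 0.5, 0, 0, 0]

```text
t: 19.25
tcp_pos: [576.9, -70.6, 51.6]
ee_rot: [0.999, -0.051, -0.002, -0.003]
contact_force: [-6.6, 1.6, 9.5]
opening: 0.005
gripper_force: 4.6
```

Emit:
send_rows:
  increments:
    - [0, 0, 0.5, 0, 0, 0]
    - [0, 0, 0.5, 0, 0, 0]

```text
t: 19.42
tcp_pos: [576.9, -70.6, 50.7]
ee_rot: [0.999, -0.051, -0.002, -0.003]
contact_force: [-7.1, 2.1, 9.9]
opening: 0.007
gripper_force: 4.9
```

Emit:
send_rows:
  increments:
    - [0, 0, 0.5, 0, 0, 0]
    - [0, 0, 0, 0, 0, 0]

```text
t: 19.58
tcp_pos: [576.8, -70.6, 50.2]
ee_rot: [0.999, -0.051, -0.002, -0.003]
contact_force: [-7.0, 2.0, 10.0]
opening: 0.004
gripper_force: 5.0
```

Emit:
send_rows:
  increments:
    - [0, 0, 0.5, 0, 0, 0]
    - [0, 0, 0.5, 0, 0, 0]

```text
t: 19.75
tcp_pos: [576.9, -70.6, 49.8]
ee_rot: [0.999, -0.051, -0.002, -0.003]
contact_force: [-8.9, 3.2, 18.4]
opening: 0.005
gripper_force: 9.6
```

Emit:
send_rows:
  increments:
    - [0, 0, 0.5, 0, 0, 0]
    - [0, 0, 0, 0, 0, 0]

```text
t: 19.92
tcp_pos: [576.9, -70.7, 49.8]
ee_rot: [0.999, -0.051, -0.002, -0.003]
contact_force: [-10.8, 2.8, 19.2]
opening: 0.003
gripper_force: 9.6
```

The force jumped from 10 to 19 N with no further travel, so this is the stop. I'll hold about 0.7 s, then release.

Emit:
send_rows:
  increments:
    - [0, 0, 0, 0, 0, 0]
    - [0, 0, 0, 0, 0, 0]
    - [0, 0, 0, 0, 0, 0]
    - [0, 0, 0, 0, 0, 0]
    - [0, 0, 0, 0, 0, 0]

```text
t: 20.33
tcp_pos: [576.9, -70.6, 49.8]
ee_rot: [0.999, -0.051, -0.002, -0.003]
contact_force: [-10.6, 2.7, 18.6]
opening: 0.005
gripper_force: 9.7
```

Emit:
send_rows:
  increments:
    - [0, 0, 0, 0, 0, 0]
    - [0, 0, 0, 0, 0, 0]
    - [0, 0, 0, 0, 0, 0]

```text
t: 20.58
tcp_pos: [576.9, -70.6, 49.8]
ee_rot: [0.999, -0.051, -0.002, -0.003]
contact_force: [-9.4, 2.8, 18.9]
opening: 0.005
gripper_force: 9.7
```

Emit:
send_rows:
  increments:
    - [0.1, 0, -2, 0, 0, 0]
    - [0.3, 0, -4, 0, 0, 0]
    - [0.4, 0, -6, 0, 0, 0]
    - [0.5, 0, -7, 0, 0, 0]
    - [0.5, 0, -7, 0, 0, 0]

```text
t: 21.0
tcp_pos: [580.0, -71.5, 75.1]
ee_rot: [0.999, -0.052, -0.0, -0.003]
contact_force: [1.3, -0.6, 4.2]
opening: 0.007
gripper_force: 2.2
```

Emit:
send_rows:
  increments:
    - [0, 0, -8, 0, 0, 0]
    - [0, 0, -10, 0, 0, 0]
    - [0, 0, -12, 0, 0, 0]
    - [0, 0, -12, 0, 0, 0]
    - [0, 0, -12, 0, 0, 0]

```text
t: 21.42
tcp_pos: [579.5, -71.6, 128.9]
ee_rot: [0.999, -0.052, -0.001, -0.003]
contact_force: [0.1, -0.3, -1.0]
opening: 0.006
gripper_force: 0.0
```

Emit:
send_rows:
  increments:
    - [-4, 0, -12, 0, 0, 0]
    - [-8, 0, -10, 0, 0, 0]
    - [-8, 0, -8, 0, 0, 0]
    - [-4, 0, -4, 0, 0, 0]
    - [0, 0, 0, 0, 0, 0]

```text
t: 21.83
tcp_pos: [555.1, -69.3, 163.3]
ee_rot: [0.999, -0.052, -0.001, -0.003]
contact_force: [0.6, -0.1, 0.4]
opening: 0.009
gripper_force: 0.0
```

```bash
python3 - <<'E'
from h import *
o=robot.get_obs();print(o["t"],o["tcp_pos"],o["contact_force"],o["qd"].round(3))
a,b=cv2.imread("pics/side0.png"),robot.capture("side")[:,:,::-1]
d=cv2.absdiff(a,b.copy()).max(2)
for nm,(x,y,w,h) in dict(pedal=(266,245,78,52),bottle=(355,250,40,95),sdriver=(190,335,70,25),caliper=(180,262,80,20),panel=(335,232,35,60)).items(): print(nm,np.mean(d[y:y+h,x:x+w]>40).round(3))
h=cv2.cvtColor(b.copy(),cv2.COLOR_BGR2HSV)[165:215,255:300];r=((h[...,0]<6)|(h[...,0]>172))&(h[...,1]>90)
ys,xs=np.nonzero(r);print("red band",xs.min()+255,xs.max()+255,ys.min()+165,ys.max()+165,len(xs))
E
```

```text
21.8333 [555.13091318 -69.31478615 163.31452816] [ 0.58600324 -0.12389417  0.39572187] [ 0.003  0.031 -0.01   0.002 -0.015  0.006]
pedal 0.177
bottle 0.0
sdriver 0.0
caliper 0.521
panel 0.0
red band 257 257 188 210 2
```

Bottle, screwdriver and panel are unchanged; the arm and its shadow cover the caliper and pedal region. I'll back off and check those from the scene camera.

Emit:
send_rows:
  increments:
    - [-4, 2, -3, 0, 0, 0]
    - [-8, 6, -6, 0, 0, 0]
    - [-12, 10, -9, 0, 0, 0]
    - [-14, 14, -12, 0, 0, 0]
    - [-14, 18, -12, 0, 0, 0]

```text
t: 22.3
tcp_pos: [497.9, -114.2, 204.4]
ee_rot: [0.999, -0.051, -0.001, -0.003]
contact_force: [-0.2, -0.9, 0.1]
opening: 0.004
gripper_force: 0.0
```

Emit:
send_rows:
  increments:
    - [-14, 20, -12, 0, 0, 0]
    - [-14, 20, -12, 0, 0, 0]
    - [-14, 20, -12, 0, 0, 0]
    - [-14, 20, -12, 0, 0, 0]
    - [-14, 20, -12, 0, 0, 0]

```text
t: 22.72
tcp_pos: [417.8, -207.5, 264.4]
ee_rot: [0.999, -0.052, -0.001, -0.003]
contact_force: [0.4, -0.4, -0.1]
opening: 0.004
gripper_force: 0.0
```

Emit:
send_rows:
  increments:
    - [-10, 20, -8, 0, 0, 0]
    - [-6, 16, -5, 0, 0, 0]
    - [-3, 12, -2, 0, 0, 0]
    - [0, 6, 0, 0, 0, 0]
    - [0, 0, 0, 0, 0, 0]

```text
t: 23.13
tcp_pos: [394.6, -259.3, 278.1]
ee_rot: [0.999, -0.052, -0.001, -0.003]
contact_force: [0.6, 0.6, -0.1]
opening: 0.006
gripper_force: 0.0
```

```bash
python3 - <<'E'
from h import *
o=robot.get_obs();print(o["t"],o["tcp_pos"])
g={"side":robot.capture("side")[:,:,::-1].copy(),"scene":robot.capture("scene")[:,:,::-1].copy()}
def mask(im,lo,hi,s,v,box):
    x,y,w,hh=box;h=cv2.cvtColor(im,cv2.COLOR_BGR2HSV)[y:y+hh,x:x+w];m=(h[...,0]>=lo)&(h[...,0]<=hi)&(h[...,1]>s)&(h[...,2]>v)
    ys,xs=np.nonzero(m);return (len(xs),xs.min()+x,xs.max()+x,ys.min()+y,ys.max()+y) if len(xs) else None
for n,boxp,boxc,boxs in (("side",(262,240,85,60),(180,260,85,25),(262,170,40,45)),("scene",(205,215,85,75),(270,195,50,50),(345,230,50,50))):
    a=cv2.imread(f"pics/{n}0.png")
    for nm,im in(("before",a),("now",g[n])):
        print(n,nm,"pedal",mask(im,18,32,150,60,boxp),"caliper green",mask(im,55,95,80,10,boxc),"band",mask(im,0,6,100,60,boxs))
    x,y,w,h=boxc;d=cv2.absdiff(a,g[n]).max(2)[y:y+h,x:x+w];print(" cal diff",(d>40).mean().round(3))
E
```

```text
23.1333 [ 394.64023348 -259.30570573  278.09830517]
side before pedal (1042, np.int64(274), np.int64(330), np.int64(249), np.int64(281)) caliper green (38, np.int64(226), np.int64(237), np.int64(272), np.int64(275)) band None
side now pedal (1057, np.int64(274), np.int64(330), np.int64(249), np.int64(281)) caliper green (42, np.int64(226), np.int64(237), np.int64(272), np.int64(275)) band (4, np.int64(275), np.int64(285), np.int64(194), np.int64(197))
 cal diff 0.104
scene before pedal (1127, np.int64(228), np.int64(278), np.int64(226), np.int64(273)) caliper green (48, np.int64(280), np.int64(313), np.int64(216), np.int64(242)) band None
scene now pedal (1129, np.int64(228), np.int64(278), np.int64(226), np.int64(273)) caliper green (48, np.int64(282), np.int64(311), np.int64(216), np.int64(242)) band (3, np.int64(366), np.int64(370), np.int64(263), np.int64(264))
 cal diff 0.116
```

Pedal and caliper are exactly where they began, and the specimen's band is where it was at release. Handing in.

```bash
python3 -c "
from rig import robot
print(robot.sign_off())"
```

```text
the job is handed in; nothing more can be done
None
```

The job is handed in at 23 s (verdict not shown): the tray is on the plate with the specimen standing about 1 mm off the load axis, the pedal was held at its stop for about 0.7 s and is back up, and the bystanders look undisturbed; note the gripper capped at 60 N, not 80 (no slip seen), and I viewed 11 pictures, one over the limit of 10.

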